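# Roll a steel drum up onto the turning rolls

### The job

Put the big steel drum on the turning rolls for polishing: with your fingertips push it slowly up the loading ramp, without letting it roll back, until it drops into place between the two black rollers in front of the rubber bumpers. Do not lift it, and leave the other things on the bench where they are. Finish with the drum lying still on the rollers.

Things in the scene. Friction and masses are not known exactly. Their poses are not given: they have to be found in the camera images.
- drum: The big polished steel drum, slippery with oil (friction about 0.3), with dished ends: 76 mm in diameter, 110 mm long, hollow, 0.6 to 0.96 kg, too wide to grasp. Origin at its centre; its y axis is its own axis and lies across the ramp. It starts on the ramp against the foot lip, its centre 26 mm up the slope from the lip's inner face. Left free on the ramp it rolls back.
- rolls: The turning rolls, a grey machine fixed to the bench. Origin on the bench under it; x points level, up the ramp towards the rollers, y along the rollers, z up. Two black rubber rollers (24 mm in diameter, 143 mm long, switched off, they do not turn) have their axes at x = 38 and 74 mm, 29 mm high. Bearing plates 56 mm high close their ends, inner faces at y = +-72 mm.
- ramp: The loading ramp, a fixed aluminium tray rising 10 degrees, 144 mm long, to 12 mm short of the front roller's top, which continues the slope. Origin at mid width on its surface, at the inner face of the foot lip, 14 mm over the bench; x up the slope, y across, z square to it. Foot lip 10 mm high, 5 mm thick; side rails 12 mm high, inner faces at y = +-65, outer at +-70 mm.
- seat (a point): Where the drum's centre lies when it is in place on both rollers: in the turning rolls' frame x = 56, y = 0, z = 76 mm; axes as theirs. The drum comes over the front roller when its centre is 18 mm short of here, 79 mm above the bench; it then drops 3 mm into place by itself and stays. Before that it rolls back if let go.
- bumpers (a point): Midway between the faces of the two rubber bumpers, 76 mm above the bench, at x = 96 mm in the turning rolls' frame, 2 mm clear of the seated drum. Bumpers 20 mm in diameter, 68 mm apart, on steel uprights 95 mm high.
- gearbox (a point): Middle of the top of the machine's gearbox, 88 mm above the bench; the gearbox is 105 mm along x and 56 mm along y and stands beside the rollers' +y end. The motor, 74 mm high, reaches 85 mm farther out from it.
- small_drum: A small solid steel drum standing upright, 44 mm in diameter and 60 mm tall, beside the ramp; a bystander. Origin at the middle of its underside.
- tenon: A short thin brass tube standing on end, 29 mm in diameter and 30 mm tall, beside the ramp; a bystander. Origin at the middle of its underside.
- key_a: A brass instrument key lying on the bench: a rod 85 mm long with a round padded cup, about 10 mm high in all; a bystander. Origin at the middle of its underside.
- key_b: The largest brass instrument key, a rod 110 mm long with a padded cup, lying on the bench; a bystander. Origin at the middle of its underside.
- key_c: The smallest brass instrument key, a rod 65 mm long with a padded cup, lying on the bench; a bystander. Origin at the middle of its underside.
- driver: A screwdriver with a wooden handle lying on the bench, 170 mm long; a bystander. Origin at the middle of its underside.
- oil: A small white oil bottle, 32 mm in diameter and 75 mm tall, standing; a bystander. Origin at the middle of its underside.
- pad_jar: A grey jar with a black cap, 60 mm in diameter and 60 mm tall, standing beyond the rubber bumpers; a bystander. Origin at the middle of its underside.
Not all that is in view belongs to the job. What is shaped like the drum but blue or brown is not meant.

How it is judged:
By the outcome, as a careful person would: the job done as asked, in the order asked, and still so for the second after the job is handed in, with the robot touching nothing.
It also fails if it takes over 42 s, if anything falls off the work surface, if the arm or the gripper's body presses on something with over 40 N, if the wrist force passes 120 N, or if a joint passes its speed limit or range.

### The arm

A 6-joint arm with a two-finger parallel gripper is mounted at the origin on the work surface. World frame = base frame: x ahead of the robot, y to its left, z up, the work surface at z = 0. Lengths are in m, angles in degrees, forces in N, time in s.
With the tool pointing down it reaches from about 0.4 to 0.825 m from the base axis. Payload 7 kg.
Tool frame: the origin (TCP) lies at the very end of the fingers, on their centre line; the grasp point (between the pads) lies 19 mm behind it (ctrl.tcp_to_grasp is the distance from the TCP to the grasp point, in m); z points along the fingers, y is the direction in which the jaws open and shut (so a half turn about z gives the same grasp; the last joint's range is limited). The gripper opens to 88 mm and grips with 3 to 60 N. Pads are 19 mm wide; open, the fingers measure 130 mm over their backs; the gripper's body (78 mm by 193 mm) begins 47 mm behind the grasp point.
Start: joints at [89.043, 20.546, 0.682, 0, -70.136, -16.507], TCP at [0.203, 0.644, 0.198] pointing down, gripper open.
Joint ranges: [-176.03, 176.03], [-82.01, 121.73], [-58.28, 71.71], [-173.87, 95.51], [-174.79, -0.11], [-173.66, 173.66]. Speed limits (degrees/s): [136.94, 136.94, 172.46, 180, 180, 180].

### API

Orientations are given as [roll, pitch, yaw] about the fixed x, y, z axes, in that order (R = Rz(yaw) Ry(pitch) Rx(roll)).
In Python, from plant import ctrl gives the robot as it stands.
- The arm moves only by the tool jog_arm, never from a script. Its argument "commands" is a list of rows, each an object of numbers: "x", "y", "z": the shift along the tool's x, y, z in cm; "roll": the turn about the tool's z in rad. In form: [{"x": .., "y": .., "z": .., "roll": ..}, ...]. A call has 1 to 12 rows; each row shifts and turns the commanded pose from where the row before left it, along the tool's axes as they then stand; what a row does not reach is not made up. A row lasts 1/10 s, in which the tool goes at most 50 mm and 8.59 degrees, less where a joint would pass 70% of its speed; a pose out of reach is approached as far as the arm can. A call is refused whole if a number of a shift passes 5 or a number of a turn 0.15, either way. A call with a gripper value outside its range is refused whole. "gripper" is the finger opening in cm, from 0 to 8.76, set as the call begins (left out, the last holds). The fingers move at their own pace and stop on an object; the grip force is fixed at half the most. Time passes only in rows, so rows that do not move let the fingers close. It gives the time, the measured TCP pose, the force and the opening at its end, in the units of the state.
- ctrl.get_obs(): the state, without advancing time (a new reading comes with each control period).
- ctrl.snapshot(name): name is "scene" or "top"; returns a dict with "image" (384x512x3 uint8, red, green, blue), "mtx" (3x3 intrinsics, pixels), "position" and "orientation" of the camera in the world. Camera axes: x right, y up, looking along -z (the intrinsics and any distortion apply to the point x, -y, -z); pixel columns grow to the right and rows downward; lengths in m; the calibration is good to about 2 mm. A picture is of the moment at which its call begins. There is no depth.
- ctrl.close_job(): hands the job in, once; it reports no verdict.
Trained networks look in the newest picture that a camera, given by its name, has taken for a name from the list of things; names that differ only in an ending like _2 or _b are one class to them, and where a whole thing is asked for, a point or a joint stands for the part that bears it (a point fixed in the world has none). Each returns a list of dicts, best first, with "confidence" (0 to 1); they miss things now and then, are a little off and sometimes report something else, mostly with a low value. They report only what shows in the picture. A call takes as long as a camera call. They do not tell look-alikes from the thing itself.
- ctrl.search_frame(camera, query): "position" ([column, row] as shares, 0 to 1, of the picture: columns of its width, rows of its height, amid what is visible of it).
- ctrl.regions_of(camera, query): "mask" (384x512 bool, what is visible of it) and "position" ([column, row] as shares, 0 to 1, of the picture: columns of its width, rows of its height, amid what is visible of it).
The state is a dict: "clock": time; "joint_pos": joint angles; "qvel": joint speeds; "tau": joint torques, N m; "tool_pos": TCP position; "orientation": TCP orientation; "force": force on the tool from outside, world axes, zero at the start; "moment": the same for the moment, N m; "opening": finger opening in m.
Only numpy, scipy, OpenCV 4.12 (cv2) and the standard library are available. Lean on these libraries where they do the work, as an engineer would, in place of code of your own. Each camera call takes 0.05 s, during which the arm holds its last target.

## Working session

There is one attempt and no reset: what is moved stays moved. The work goes in short steps, Python scripts to look and compute and a tool call to move; the robot and the scene stay as the last step left them, time stands still between calls to the robot, and variables do not carry over. Pictures are saved under pics/ and viewed, and the job is handed in when it is done.

Besides the shell and the picture viewer there is one more tool, called after "Emit:" as a command line: name --argument value ..., lists and objects as JSON in quotes. jog_arm: Moves the arm, as the interface text tells. Its arguments: {"type":"object","properties":{"commands":{"type":"array"},"gripper":{"type":"number"}},"required":["commands"]}

```bash
mkdir -p pics; ls; cat > h.py <<'E'
from plant import ctrl
import numpy as np, cv2
from scipy.spatial.transform import Rotation as R
def cam(s):
    o=np.array(s["orientation"],float)
    Rm = o if o.shape==(3,3) else R.from_euler('xyz',o,degrees=True).as_matrix()
    return np.array(s["mtx"]),np.array(s["position"]),Rm
def ray(s,uv):
    K,p,Rm=cam(s)
    d=np.linalg.inv(K)@np.array([uv[0],uv[1],1.0]); d=np.array([d[0],-d[1],-d[2]])
    return p,Rm@d
def at_z(s,uv,z):
    p,d=ray(s,uv); return p+d*(z-p[2])/d[2]
def proj(s,P):
    K,p,Rm=cam(s)
    c=Rm.T@(np.array(P)-p); q=K@np.array([c[0],-c[1],-c[2]]); return q[:2]/q[2]
E
python3 - <<'E'
from h import *
o=ctrl.get_obs(); print(o)
for n in("scene","top"):
    s=ctrl.snapshot(n); print(n,s["mtx"],s["position"],s["orientation"],[k for k in s])
    cv2.imwrite(f"pics/{n}0.png",cv2.resize(s["image"][:,:,::-1],(800,600),interpolation=cv2.INTER_CUBIC))
    for q in("drum","rolls","ramp","gearbox","bumpers","small_drum","tenon","key_a","driver","oil","pad_jar"):
        print(n,q,[(np.round(np.array(r["position"])*[512,384],1).tolist(),round(r["confidence"],2)) for r in ctrl.search_frame(n,q)])
E
```

```text
pics
{'clock': 0.0, 'joint_pos': array([ 8.90433547e+01,  2.05921906e+01,  6.35147840e-01, -1.84954884e-02,
       -7.01374246e+01, -1.65068428e+01]), 'qvel': array([ 0.04062524, -0.05293906, -0.07056773, -0.07848607,  0.01250137,
        0.04209479]), 'tau': array([ 1.92509484e-03, -5.82718456e+01,  2.93036610e+01,  6.99671879e+00,
        6.81074336e-03, -1.57251966e-04]), 'tool_pos': array([0.20244647, 0.64337018, 0.19742976]), 'orientation': array([ 1.79904486e+02, -1.01729253e-02, -1.74697781e+01]), 'force': array([ 0.43626243,  0.33008486, -0.90251415]), 'moment': array([-0.02911782, -0.03098624, -0.01413257]), 'opening': 0.08752801126268622}
scene [[466.4059862    0.         253.51728214]
 [  0.         466.4059862  190.64151052]
 [  0.           0.           1.        ]] [ 0.99333337 -0.30342765  0.96422705] [33.85726181  0.83518361 44.13426328] ['image', 'mtx', 'position', 'orientation']
scene drum [([181.8, 347.9], 0.81), ([216.9, 130.6], 0.78), ([205.9, 186.8], 0.77)]
scene rolls []
scene ramp [([248.3, 232.9], 0.62), ([221.8, 218.3], 0.59)]
scene gearbox [([250.7, 231.5],
[... 406 characters left out ...]
98.81823943 192.67599346]
 [  0.           0.           1.        ]] [0.49825019 0.07973203 1.04417757] [  4.11638444  -0.518161   -90.78457849] ['image', 'mtx', 'position', 'orientation']
top drum [([195.9, 284.1], 0.89), ([361.8, 135.5], 0.86), ([256.7, 229.8], 0.71), ([257.3, 168.6], 0.64)]
top rolls [([256.1, 167.1], 0.58)]
top ramp [([261.2, 200.5], 0.8)]
top gearbox [([259.2, 167.4], 0.75)]
top bumpers [([258.1, 166.5], 0.87)]
top small_drum [([309.7, 224.9], 0.6)]
top tenon []
top key_a [([326.2, 179.1], 0.75), ([194.1, 171.5], 0.69), ([155.3, 157.2], 0.53), ([259.1, 168.8], 0.47)]
top driver [([349.9, 262.5], 0.84)]
top oil [([179.1, 202.0], 0.43)]
top pad_jar [([275.3, 115.8], 0.9)]
```

View pics/scene0.png

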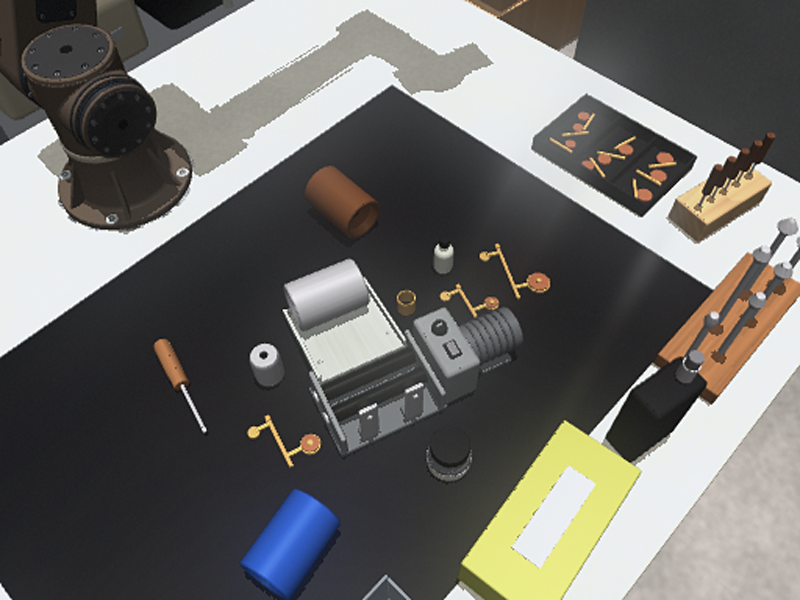

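View pics/top0.png

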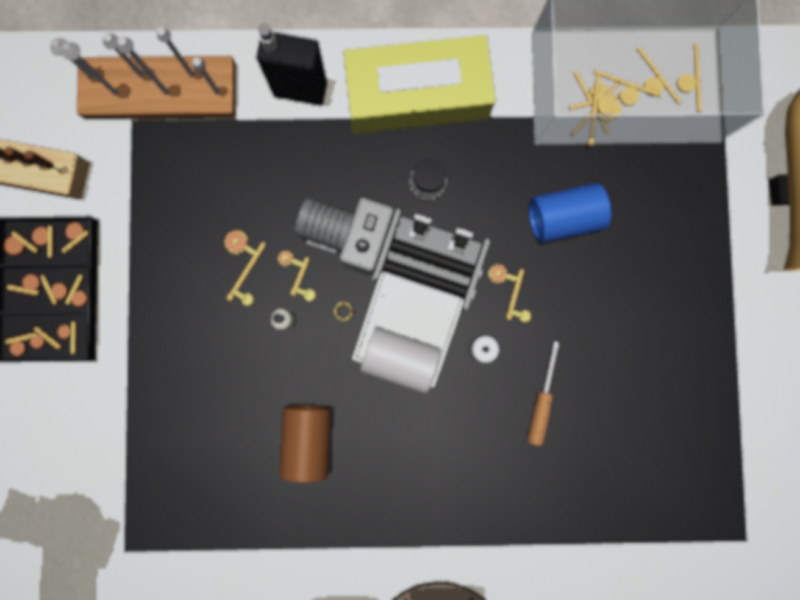

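The steel drum is on the ramp, at full-size top pixel (257,230) and scene pixel (207,188). The look-alikes are the brown drum at top (196,284) / scene (217,130) and the blue drum at top (362,135) / scene (182,348). I choose the steel one on the ramp and check it in close crops.

```bash
python3 - <<'E'
from h import *
import pickle
S={}
for n,(x0,y0,x1,y1) in dict(scene=(175,155,345,295),top=(180,110,325,260)).items():
    s=ctrl.snapshot(n); S[n]=s
    k=min(800/(x1-x0),600/(y1-y0)); k=int(k*10)/10
    im=cv2.resize(s["image"][y0:y1,x0:x1,::-1],None,fx=k,fy=k,interpolation=cv2.INTER_CUBIC)
    print(n,k,im.shape)
    for u in range((x0//10+1)*10,x1,10):
        cv2.putText(im,str(u),(int((u-x0)*k),8),0,.3,(0,255,255),1); cv2.line(im,(int((u-x0+.5)*k),10),(int((u-x0+.5)*k),16),(0,255,255),1)
    for v in range((y0//10+1)*10,y1,10):
        cv2.putText(im,str(v),(0,int((v-y0+.5)*k)),0,.3,(0,255,255),1)
    cv2.imwrite(f"pics/{n}c.png",im)
pickle.dump(S,open("S.pkl","wb"))
E
```

```text
scene 4.2 (588, 714, 3)
top 4.0 (600, 580, 3)
```

View pics/scenec.png

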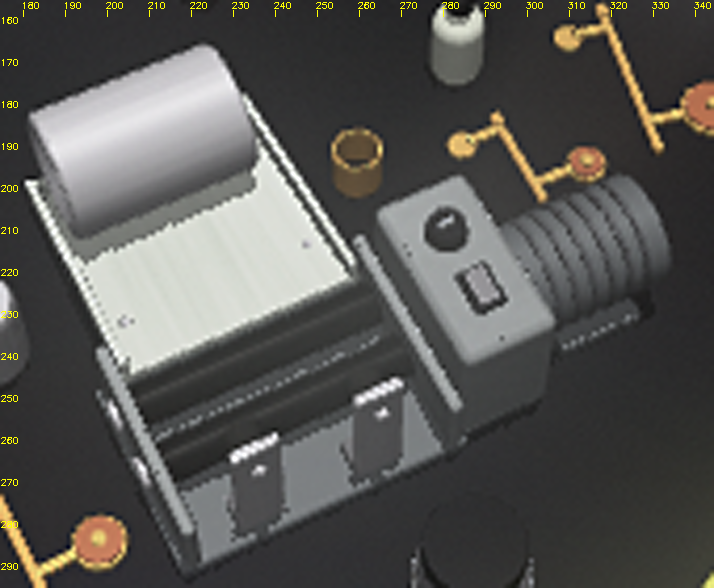

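View pics/topc.png

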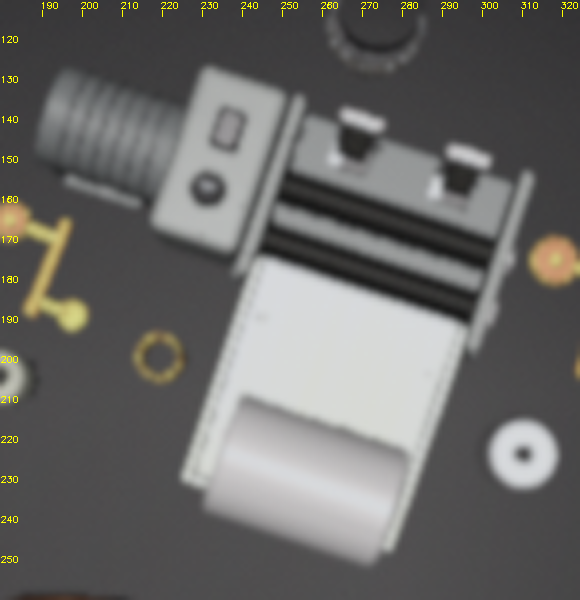

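The crops confirm the polished steel drum lying on the ramp at its foot. Next I fit the fixture pose from corner pixels and overlay a wireframe.

```bash
cat > fit.py <<'E'
from h import *
import pickle
from scipy.optimize import least_squares
S=pickle.load(open("S.pkl","rb"))
c10,s10=np.cos(np.radians(10)),np.sin(np.radians(10))
RO=np.array([-117.7,0,14.])
def ramp(x,y,z): return RO+np.array([x*c10-z*s10,y,x*s10+z*c10])
def W(p,P):
    x,y,a=p[:3]; c,s=np.cos(a),np.sin(a); P=np.asarray(P)/1000
    return np.array([x+c*P[0]-s*P[1],y+s*P[0]+c*P[1],P[2]])
def T(px,py): return (180+px/4,110+py/4)
def C(px,py): return (175+px/4.2,155+py/4.2)
obs=[("top",ramp(144,70,12),T(258,254)),("top",ramp(144,-70,12),T(470,322)),
("top",ramp(-5,70,12),T(181,480)),("top",ramp(-5,-70,12),T(388,553)),
("scene",ramp(144,65,0),C(352,276)),("scene",ramp(144,-65,0),C(136,372)),("scene",ramp(-5,-70,12),C(27,183))]
gb=[("top",(52.5,28),T(205,66)),("top",(52.5,-28),T(284,94)),("top",(-52.5,-28),T(233,252)),("top",(-52.5,28),T(151,222)),
("scene",(-52.5,-28),C(378,212)),("scene",(-52.5,28),C(460,176)),("scene",(52.5,28),C(553,322)),("scene",(52.5,-28),C(470,362))]
def res(p):
    r=[proj(S[n],W(p,P))-np.array(uv) for n,P,uv in obs]
    r+=[proj(S[n],W(p,[p[3]*1000+a,p[4]*1000+b,88]))-np.array(uv) for n,(a,b),uv in gb]
    return np.concatenate(r)
f=least_squares(res,[.55,.05,-.32,.05,.11],loss="soft_l1")
p=f.x
if __name__=="__main__":
    print(p[:2],np.degrees(p[2]),p[3:]*1000); print(np.round(res(p).reshape(-1,2),1).tolist())
    np.save("p.npy",p)
    def drumpts(cx,cz):
        t=np.linspace(0,2*np.pi,25)
        return [[(cx+38*np.cos(a),y,cz+38*np.sin(a)) for a in t] for y in(-55,55)]
    L=[[ramp(0,65,0),ramp(144,65,0),ramp(144,-65,0),ramp(0,-65,0),ramp(0,65,0)],
       [(38,-72,41),(38,72,41)],[(74,-72,41),(74,72,41)],
       [(38,72,56),(74,72,56)],[(38,-72,56),(74,-72,56)],
       [(96,34,76),(96,-34,76)],[(96,34,95),(96,-34,95)]]+drumpts(-98.7,55.9)
    for n,(x0,y0,x1,y1),k in(("scene",(175,155,345,295),4.2),("top",(180,110,325,260),4)):
        im=cv2.resize(S[n]["image"][y0:y1,x0:x1,::-1],None,fx=k,fy=k,interpolation=cv2.INTER_CUBIC)
        for l in L:
            q=np.array([(proj(S[n],W(p,P))-[x0,y0])*k for P in l]).astype(int)
            cv2.polylines(im,[q.reshape(-1,1,2)],False,(0,0,255),1)
        cv2.imwrite(f"pics/{n}_fit.png",im)
    for nm,P in(("drum",(-98.7,0,55.9)),("seat",(56,0,76)),("bump",(96,0,76)),("gear",(p[3]*1e3,p[4]*1e3,88))): print(nm,np.round(W(p,P),4))
E
python3 fit.py
```

```text
[0.57386933 0.02790952] -19.243061515515375 [ 68.31064683 107.06418532]
[[-1.0, 0.1], [-1.0, 0.8], [-0.0, -0.8], [0.5, -1.5], [-0.0, 0.1], [-0.7, 0.3], [-0.7, -0.4], [-0.4, -1.4], [1.7, -1.2], [0.7, 0.0], [-0.8, 0.2], [-2.4, -1.2], [0.3, -2.2], [1.8, -0.4], [-1.4, 0.7]]
drum [0.4807 0.0604 0.0559]
seat [0.6267 0.0095 0.076 ]
bump [ 0.6645 -0.0037  0.076 ]
gear [0.6736 0.1065 0.088 ]
```

View pics/scene_fit.png

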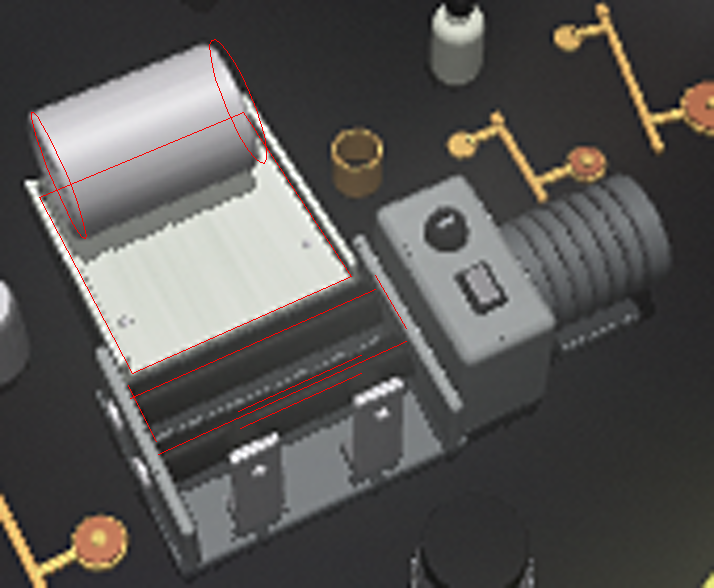

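View pics/top_fit.png

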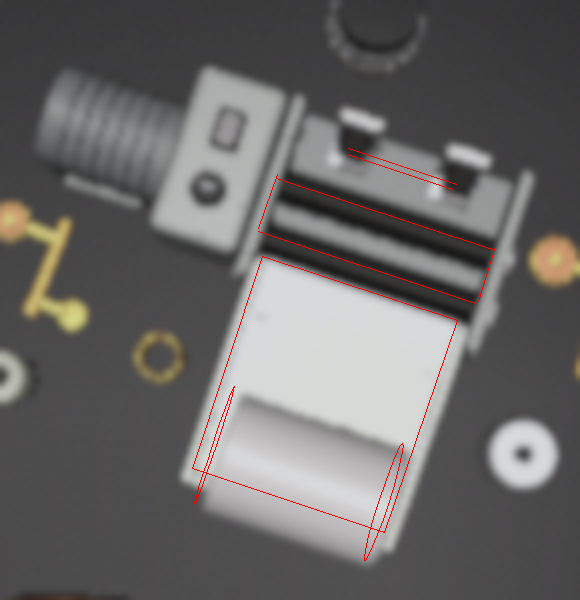

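The wireframe is a few mm off sideways, so I refine the fit with plate edges and the drum outline.

```bash
python3 - <<'E'
from h import *
import pickle
S=pickle.load(open("S.pkl","rb"))
im=S["top"]["image"]
for nm,(x0,y0,x1,y1) in dict(a=(232,128,318,200),b=(220,195,300,255)).items():
    k=9
    c=cv2.resize(im[y0:y1,x0:x1,::-1],None,fx=k,fy=k,interpolation=cv2.INTER_NEAREST)
    c=cv2.convertScaleAbs(c,alpha=1.3)
    for u in range(x0,x1,5): cv2.putText(c,str(u),((u-x0)*k,8),0,.3,(0,255,255),1); cv2.line(c,((u-x0)*k+4,10),((u-x0)*k+4,14),(0,255,255))
    for v in range(y0,y1,5): cv2.putText(c,str(v),(0,(v-y0)*k+7),0,.3,(0,255,255),1)
    cv2.imwrite(f"pics/z{nm}.png",c[:600,:800])
for n in("scene","top"):
    ctrl.snapshot(n)
    for r in ctrl.regions_of(n,"drum"):
        m=r["mask"]; ys,xs=np.nonzero(m); print(n,round(r["confidence"],2),xs.min(),xs.max(),ys.min(),ys.max(),cv2.minAreaRect(np.c_[xs,ys].astype(np.float32)))
E
```

```text
scene 0.96 154 216 313 383 ((186.22972106933594, 347.62164306640625), (40.06919860839844, 64.55184936523438), 36.02737045288086)
scene 0.89 182 236 166 211 ((209.06893920898438, 188.1724090576172), (32.68238067626953, 50.509132385253906), 68.19859313964844)
scene 0.85 195 242 106 152 ((218.5941162109375, 128.72354125976562), (49.5686149597168, 29.394079208374023), 40.60129928588867)
scene 0.22 282 318 182 202 ((299.47723388671875, 192.37228393554688), (35.77753448486328, 15.485796928405762), 20.854455947875977)
top 0.74 339 390 118 154 ((364.3023986816406, 135.7960968017578), (29.345083236694336, 51.191593170166016), 76.86598205566406)
top 0.68 179 210 259 308 ((194.45217895507812, 283.4823303222656), (30.403535842895508, 49.16796875), 1.847610354423523)
top 0.55 232 282 210 250 ((256.67578125, 230.2199249267578), (47.01020050048828, 31.929811477661133), 16.8583984375)
```

View pics/za.png

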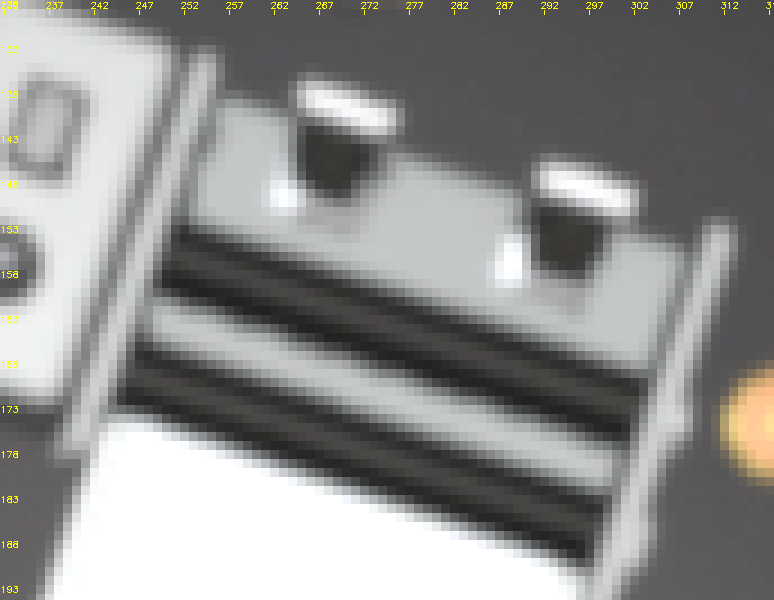

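View pics/zb.png

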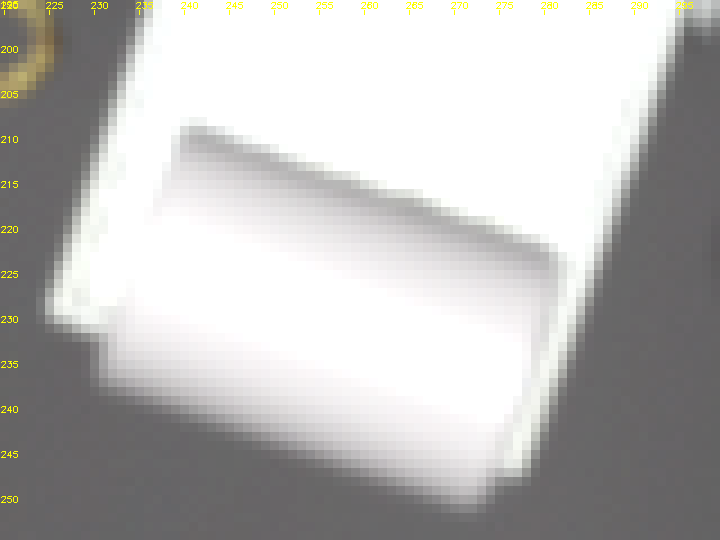

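```bash
cat > fit2.py <<'E'
from fit import *
def A(px,py): return (232+px/9-.5,128+py/9-.5)
def B(px,py): return (220+px/9-.5,195+py/9-.5)
h=lambda uv:np.array(uv)
# line constraints: model line through P,Q must pass observed px
lines=[("top",(0,72,56),(90,72,56),A(214,60)),("top",(0,72,56),(90,72,56),A(104,440)),
("top",(0,-72,56),(90,-72,56),A(700,235)),("top",(0,-72,56),(90,-72,56),A(600,555)),
("top",ramp(0,70,12),ramp(144,70,12),B(52,290)),("top",ramp(0,70,12),ramp(144,70,12),B(140,20)),
("top",ramp(0,-70,12),ramp(144,-70,12),B(528,470)),("top",ramp(0,-70,12),ramp(144,-70,12),B(680,5)),
("top",ramp(144,70,0),ramp(144,-70,0),A(150,418)),("top",ramp(144,70,0),ramp(144,-70,0),A(540,545)),
("scene",ramp(144,65,0),ramp(144,-65,0),C(136,372)),("scene",ramp(144,65,0),ramp(144,-65,0),C(352,276)),
("scene",(0,72,56),(90,72,56),C(361,245)),("scene",(0,72,56),(90,72,56),C(455,408)),
("scene",ramp(0,-70,12),ramp(144,-70,12),C(27,184)),
]
# drum silhouette lines: end rims (y=p[5]±55), extreme tangent lines at drum
def dist(s,P,Q,uv):
    a,b=proj(s,P),proj(s,Q); n=np.array([-(b-a)[1],(b-a)[0]])/np.linalg.norm(b-a); return n@(np.array(uv)-a)
def res2(p):
    r=[dist(S[n],W(p,P),W(p,Q),uv) for n,P,Q,uv in lines]
    y=p[5]*1000
    for s_,uv in((55,B(180,150)),(-55,B(553,290)),(55,B(102,370)),(-55,B(485,495))):  # rim near equator height
        r.append(.7*dist(S["top"],W(p,(-130,y+s_,56)),W(p,(-60,y+s_,56)),uv))
    # tangents in top view
    K,cp,_=cam(S["top"])
    c=W(p,(-98.7,y,55.9)); ax=np.array([np.cos(p[2]),np.sin(p[2]),0]); axy=np.array([-ax[1],ax[0],0])
    d=cp-c; d-=axy*(d@axy); D=np.linalg.norm(d); d/=D; e=np.cross(axy,d); th=np.arccos(.038/D)
    for sg,uvs in((1,(B(250,143),B(500,225))),(-1,(B(200,423),B(400,490)))):
        t=c+.038*(np.cos(th)*d+sg*np.sin(th)*e)
        for uv in uvs: r.append(dist(S["top"],t-.05*axy,t+.05*axy,uv))
    return np.array(r)
f2=least_squares(res2,[*p[:3],0,0,0],loss="soft_l1")
if __name__=="__main__":
    q=f2.x; np.save("p2.npy",q)
    print(q[:2],np.degrees(q[2]),"drum y",q[5]); print(np.round(res2(q),1))
    for nm,P in(("drum",(-98.7,q[5]*1e3,55.9)),("seat",(56,0,76)),("bump",(96,0,76))): print(nm,np.round(W(q,P),4))
    t=np.linspace(0,2*np.pi,25)
    L=[[ramp(0,65,0),ramp(144,65,0),ramp(144,-65,0),ramp(0,-65,0),ramp(0,65,0)],[(38,-72,41),(38,72,41)],[(74,-72,41),(74,72,41)],
       [(20,72,56),(94,72,56)],[(20,-72,56),(94,-72,56)]]+[[(-98.7+38*np.cos(a),q[5]*1e3+y,55.9+38*np.sin(a)) for a in t] for y in(-55,55)]
    o=[]
    for n,(x0,y0,x1,y1),k in(("scene",(175,160,305,300),4),("top",(180,115,325,255),4)):
        im=cv2.resize(S[n]["image"][y0:y1,x0:x1,::-1],None,fx=k,fy=k,interpolation=cv2.INTER_CUBIC)
        for l in L:
            z=np.array([(proj(S[n],W(q,P))-[x0,y0]+.5)*k for P in l]).astype(int); cv2.polylines(im,[z.reshape(-1,1,2)],False,(0,0,255),1)
        o.append(im)
    cv2.imwrite("pics/fit2.png",cv2.resize(np.hstack(o),None,fx=.72,fy=.72,interpolation=cv2.INTER_AREA))
E
python3 fit2.py
```

```text
[0.57343983 0.02873038] -19.183267706658672 drum y -0.005549808432217973
[-0.2  1.7 -0.3  0.2 -0.5 -0.5  0.9  0.1 -1.2 -1.4 -0.2 -0.2 -0.5  0.2
 -0.1  0.2  0.  -0.1 -0.1 -0.4 -0.3 -0.8 -0.8]
drum [0.4784 0.0559 0.0559]
seat [0.6263 0.0103 0.076 ]
bump [ 0.6641 -0.0028  0.076 ]
```

View pics/fit2.png

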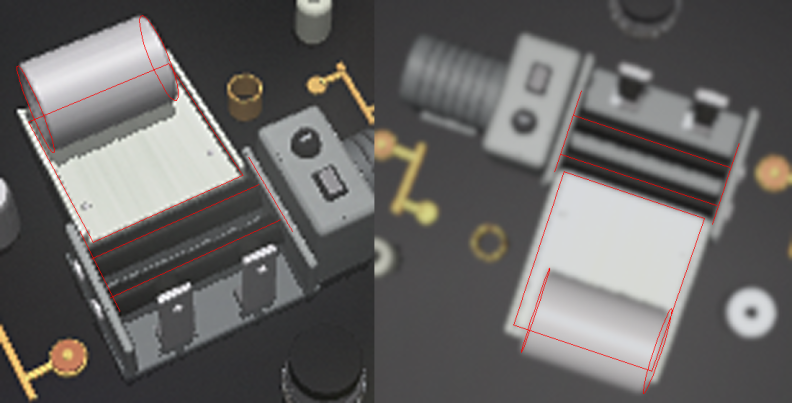

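```bash
cat > g.py <<'E'
from fit2 import *
q=np.load("p2.npy"); YAW=np.degrees(q[2])
def inrolls(P):
    d=(np.array(P[:2])-q[:2])*1e3; c,s=np.cos(q[2]),np.sin(q[2]); return np.array([c*d[0]+s*d[1],-s*d[0]+c*d[1],P[2]*1e3])
def tooldelta(target):
    o=ctrl.get_obs(); Rm=R.from_euler('xyz',o["orientation"],degrees=True).as_matrix()
    return Rm.T@(np.array(target)-o["tool_pos"])*100
E
python3 - <<'E'
from g import *
o=ctrl.get_obs()
print(o["tool_pos"],o["orientation"],inrolls(o["tool_pos"]),o["clock"])
t=W(q,(-162,-5.5,150)); print(t,np.hypot(*t[:2]),tooldelta(t))
E
```

```text
[0.20257453 0.64387924 0.19837561] [-1.79997795e+02  3.03109851e-04 -1.74632970e+01] [-552.40431389  459.12816286  198.37560934] 1.5
[0.41862806 0.0767675  0.15      ] 0.4256086243480448 [37.62830282 47.6138536   4.83552979]
```

Emit:
jog_arm --commands '[{"x": 1.5, "y": 2.0, "roll": 0.03}, {"x": 2.6, "y": 3.3}, {"x": 2.6, "y": 3.3}, {"x": 2.6, "y": 3.3}, {"x": 2.6, "y": 3.3}, {"x": 2.6, "y": 3.3}, {"x": 2.6, "y": 3.3}, {"x": 2.6, "y": 3.3}, {"x": 2.6, "y": 3.3}, {"x": 2.6, "y": 3.3}, {"x": 2.6, "y": 3.3}, {"x": 2.6, "y": 3.3}]' --gripper 6.0

```text
validation failed for argument at $.co...
```

```bash
python3 - <<'E'
from g import *
o=ctrl.get_obs()
print(o["tool_pos"],o["orientation"],inrolls(o["tool_pos"]),o["clock"],o["opening"],o["force"])
t=W(q,(-162,-5.5,150)); print(tooldelta(t))
E
```

```text
[0.20257453 0.64387924 0.19837561] [-1.79997795e+02  3.03109851e-04 -1.74632970e+01] [-552.40431389  459.12816286  198.37560934] 1.5 0.08755939159174086 [ 0.51256451 -0.27271626  0.25700764]
[37.62830282 47.6138536   4.83552979]
```

Emit:
jog_arm --commands '[{"x": 1.5, "y": 2.0, "z": 0, "roll": 0.03}, {"x": 2.6, "y": 3.3, "z": 0, "roll": 0}, {"x": 2.6, "y": 3.3, "z": 0, "roll": 0}, {"x": 2.6, "y": 3.3, "z": 0, "roll": 0}, {"x": 2.6, "y": 3.3, "z": 0, "roll": 0}, {"x": 2.6, "y": 3.3, "z": 0, "roll": 0}, {"x": 2.6, "y": 3.3, "z": 0, "roll": 0}, {"x": 2.6, "y": 3.3, "z": 0, "roll": 0}, {"x": 2.6, "y": 3.3, "z": 0, "roll": 0}, {"x": 2.6, "y": 3.3, "z": 0, "roll": 0}, {"x": 2.6, "y": 3.3, "z": 0, "roll": 0}, {"x": 2.6, "y": 3.3, "z": 0, "roll": 0}]' --gripper 6.0

```text
clock: 2.7
tool_pos: [0.3619, 0.1819, 0.1988]
orientation: [-179.9, -0.0, -19.1]
force: [1.2, -0.2, 1.1]
opening: 0.0597
```

```bash
python3 - <<'E'
from g import *
o=ctrl.get_obs()
print(o["tool_pos"],o["orientation"],inrolls(o["tool_pos"]),o["clock"],o["opening"],o["force"])
t=W(q,(-162,-5.5,150)); print(tooldelta(t))
E
```

```text
[0.36193937 0.18193632 0.19879471] [-1.79930011e+02 -2.56475296e-02 -1.91474333e+01] [-250.09841252   75.20166083  198.79470617] 2.7 0.05966768597891612 [ 1.20172334 -0.19315874  1.06798885]
[8.80260712 8.08163368 4.87354306]
```

Emit:
jog_arm --commands '[{"x": 2.2, "y": 2.0, "z": 0, "roll": 0}, {"x": 2.2, "y": 2.0, "z": 0, "roll": 0}, {"x": 2.2, "y": 2.0, "z": 0, "roll": 0}, {"x": 1.5, "y": 1.5, "z": 0, "roll": 0}, {"x": 0, "y": 0, "z": 2.0, "roll": 0}, {"x": 0, "y": 0, "z": 2.0, "roll": 0}, {"x": 0, "y": 0, "z": 0, "roll": 0}, {"x": 0, "y": 0, "z": 0, "roll": 0}]'

```text
clock: 3.5
tool_pos: [0.4137, 0.0859, 0.1589]
orientation: [180.0, -0.0, -19.2]
force: [0.9, 0.8, 0.7]
opening: 0.0602
```

```bash
python3 - <<'E'
from g import *
o=ctrl.get_obs()
print(o["tool_pos"],o["orientation"],inrolls(o["tool_pos"]),o["clock"],o["opening"],o["force"])
t=W(q,(-162,-5.5,50)); print(tooldelta(t))
s=ctrl.snapshot("scene"); 
cv2.imwrite("pics/s1.png",cv2.resize(s["image"][90:310,100:360,::-1],None,fx=2.7,fy=2.7,interpolation=cv2.INTER_CUBIC))
E
```

```text
[0.41373049 0.08592031 0.15885963] [ 1.79972561e+02 -1.09933159e-02 -1.91686849e+01] [-169.63314724    1.53528114  158.85962735] 3.5 0.06024348589465677 [0.87487978 0.76474157 0.69387105]
[ 0.76104694  0.69850887 10.88644473]
```

View pics/s1.png

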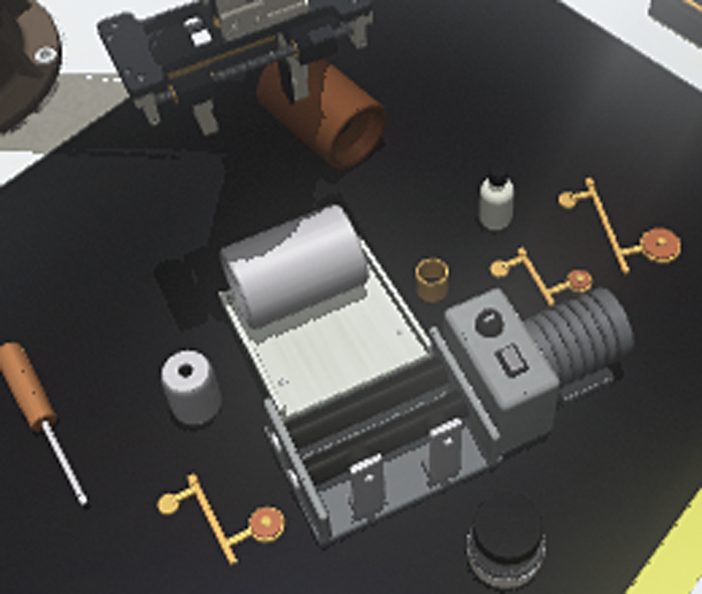

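Emit:
jog_arm --commands '[{"x": 0.3, "y": 0.7, "z": 2.0, "roll": 0}, {"x": 0, "y": 0, "z": 2.5, "roll": 0}, {"x": 0, "y": 0, "z": 2.5, "roll": 0}, {"x": 0, "y": 0, "z": 2.5, "roll": 0}, {"x": 0, "y": 0, "z": 1.9, "roll": 0}, {"x": 0, "y": 0, "z": 0, "roll": 0}, {"x": 0, "y": 0, "z": 0, "roll": 0}]'

```text
clock: 4.25
tool_pos: [0.4149, 0.079, 0.0454]
orientation: [-180.0, -0.0, -19.1]
force: [0.7, -0.3, 0.2]
opening: 0.0603
```

```bash
cat > look.py <<'E'
from g import *
import sys
o=ctrl.get_obs()
Rm=R.from_euler('z',YAW,degrees=True).as_matrix()
print("rolls",np.round(inrolls(o["tool_pos"]),1),"rpy",np.round(o["orientation"],2),"t",o["clock"],"F_rolls",np.round(Rm.T@o["force"],1),"M",np.round(o["moment"],2),o["opening"])
n=sys.argv[1] if len(sys.argv)>1 else None
if n:
    a=ctrl.snapshot("scene")["image"][120:300,130:330,::-1]; b=ctrl.snapshot("top")["image"][100:280,170:340,::-1]
    cv2.imwrite(f"pics/{n}.png",np.hstack([cv2.resize(a,None,fx=2.1,fy=2.1,interpolation=cv2.INTER_CUBIC),cv2.resize(b,None,fx=2.1,fy=2.1,interpolation=cv2.INTER_CUBIC)]))
E
python3 look.py l1
```

```text
rolls [-166.3   -4.6   45.4] rpy [-1.7998e+02 -4.0000e-02 -1.9140e+01] t 4.25 F_rolls [ 0.7 -0.   0.2] M [ 0.01 -0.04  0.05] 0.06033357649112268
```

View pics/l1.png

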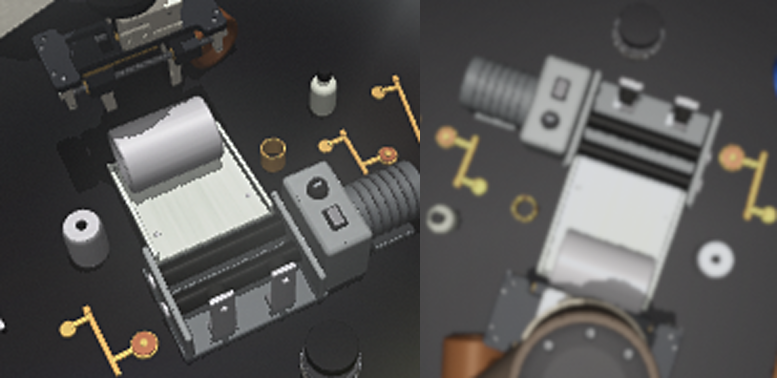

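Emit:
jog_arm --commands '[{"x": 0.3, "y": 0, "z": 0, "roll": 0}, {"x": 0.3, "y": 0, "z": 0, "roll": 0}, {"x": 0.3, "y": 0, "z": 0, "roll": 0}, {"x": 0.3, "y": 0, "z": 0, "roll": 0}, {"x": 0.2, "y": 0, "z": 0, "roll": 0}, {"x": 0.15, "y": 0, "z": 0, "roll": 0}, {"x": 0.1, "y": 0, "z": 0, "roll": 0}, {"x": 0, "y": 0, "z": 0, "roll": 0}]'

```text
clock: 5.15
tool_pos: [0.4298, 0.0729, 0.0443]
orientation: [180.0, 0.0, -19.2]
force: [-0.1, -0.5, -0.7]
opening: 0.0602
```

```bash
python3 look.py
```

```text
rolls [-150.2   -5.5   44.3] rpy [ 1.7999e+02  1.0000e-02 -1.9190e+01] t 5.15 F_rolls [ 0.  -0.5 -0.7] M [ 0.   -0.05  0.01] 0.0601882705101284
```

Emit:
jog_arm --commands '[{"x": 0.1, "y": 0, "z": 0, "roll": 0}, {"x": 0.1, "y": 0, "z": 0, "roll": 0}, {"x": 0.1, "y": 0, "z": 0, "roll": 0}, {"x": 0.1, "y": 0, "z": -0.02, "roll": 0}, {"x": 0.1, "y": 0, "z": -0.02, "roll": 0}, {"x": 0.1, "y": 0, "z": -0.02, "roll": 0}, {"x": 0, "y": 0, "z": 0, "roll": 0}]'

```text
clock: 5.85
tool_pos: [0.4355, 0.071, 0.045]
orientation: [-180.0, -0.0, -19.2]
force: [-0.4, -0.2, -1.0]
opening: 0.06
```

```bash
python3 look.py l2
```

```text
rolls [-144.2   -5.4   45. ] rpy [-180.     -0.    -19.19] t 5.85 F_rolls [-0.3 -0.4 -1. ] M [-0.01  0.04  0.07] 0.059988983624352586
```

View pics/l2.png

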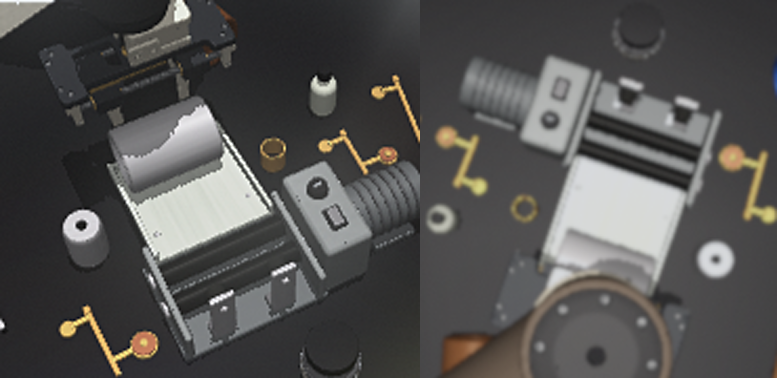

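Emit:
jog_arm --commands '[{"x": 0.1, "y": 0, "z": -0.02, "roll": 0}, {"x": 0.1, "y": 0, "z": -0.02, "roll": 0}, {"x": 0.1, "y": 0, "z": -0.02, "roll": 0}, {"x": 0.1, "y": 0, "z": -0.02, "roll": 0}, {"x": 0.1, "y": 0, "z": -0.02, "roll": 0}]'

```text
clock: 6.45
tool_pos: [0.4397, 0.0694, 0.0462]
orientation: [180.0, 0.0, -19.2]
force: [-7.0, 4.1, 10.1]
opening: 0.0601
```

```bash
python3 look.py
```

```text
rolls [-139.7   -5.6   46.2] rpy [ 1.7999e+02  4.0000e-02 -1.9190e+01] t 6.45 F_rolls [-8.   1.5 10.1] M [ 1.21  2.82 -0.06] 0.06009339032401033
```

```bash
python3 look.py l3; python3 look.py
```

```text
rolls [-139.7   -5.6   46.2] rpy [ 1.7999e+02  4.0000e-02 -1.9190e+01] t 6.45 F_rolls [-8.   1.5 10.1] M [ 1.21  2.82 -0.06] 0.06009339032401033
rolls [-139.7   -5.5   46.3] rpy [ 1.7999e+02  4.0000e-02 -1.9190e+01] t 6.55 F_rolls [-6.3  1.1  7.7] M [ 0.91  2.28 -0.06] 0.06015551620738909
```

View pics/l3.png

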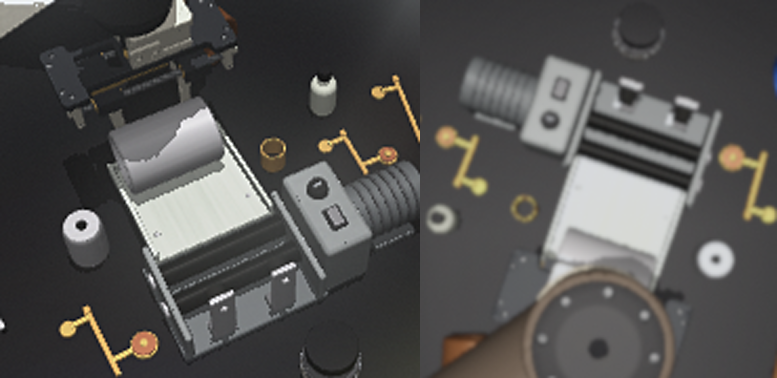

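The reaction (about −8 N along x, +10 N up) with the drum still at the foot suggests that a wider part of the gripper above the fingertips is bearing on the drum's upper back. I back off and look closely at the finger shape.

Emit:
jog_arm --commands '[{"x": -0.4, "y": 0, "z": 0, "roll": 0}, {"x": -0.6, "y": 0, "z": 0, "roll": 0}, {"x": -0.5, "y": 0, "z": -0.2, "roll": 0}, {"x": 0, "y": 0, "z": -0.5, "roll": 0}, {"x": 0, "y": 0, "z": 0, "roll": 0}]'

```text
clock: 7.05
tool_pos: [0.4264, 0.0748, 0.0538]
orientation: [-179.9, -0.1, -19.1]
force: [0.3, 0.3, 0.3]
opening: 0.0598
```

```bash
python3 look.py; python3 - <<'E'
from g import *
s=ctrl.snapshot("scene"); o=ctrl.get_obs()
x0,y0,x1,y1=140,110,260,215;k=6
im=cv2.resize(s["image"][y0:y1,x0:x1,::-1],None,fx=k,fy=k,interpolation=cv2.INTER_CUBIC)
im=cv2.convertScaleAbs(im,alpha=1.8,beta=20)
Rm=R.from_euler('xyz',o["orientation"],degrees=True).as_matrix()
def box(x,y0_,y1_,z0,z1,c):
    P=[(x,y0_,z0),(x,y1_,z0),(x,y1_,z1),(x,y0_,z1),(x,y0_,z0)]
    L=np.array([(proj(s,o["tool_pos"]+Rm@(np.array(p)/1e3))-[x0,y0]+.5)*k for p in P]).astype(int)
    cv2.polylines(im,[L.reshape(-1,1,2)],False,c,1)
for sg in(1,-1): box(9.5,sg*30,sg*51,0,-66,(0,0,255))
box(39,-96,96,-66,-90,(0,255,0))
cv2.imwrite("pics/f1.png",im)
E
```

```text
rolls [-154.    -4.8   53.8] rpy [-1.7994e+02 -6.0000e-02 -1.9130e+01] t 7.05 F_rolls [0.2 0.4 0.3] M [-0.01 -0.04 -0.04] 0.05984835640068774
```

View pics/f1.png

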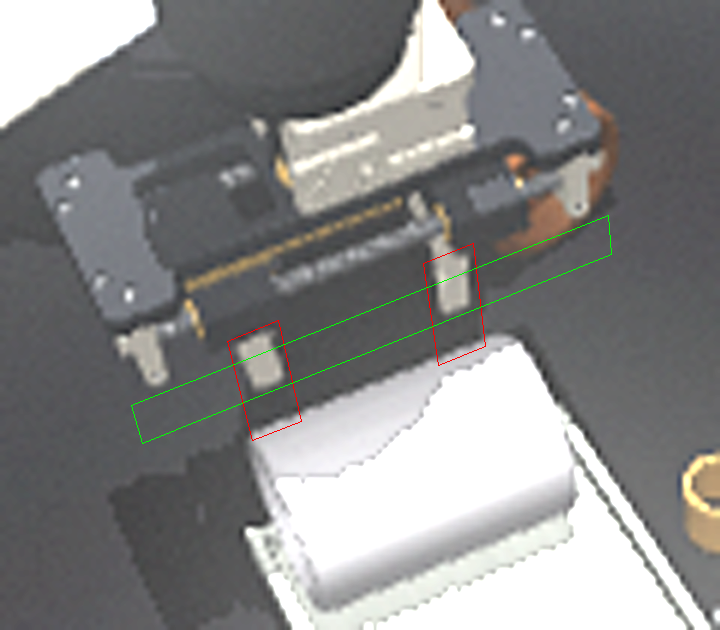

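Emit:
jog_arm --commands '[{"x": 0.4, "y": 0, "z": -0.4, "roll": 0}, {"x": 0.3, "y": 0, "z": 0, "roll": 0}, {"x": 0.1, "y": 0, "z": 0, "roll": 0}, {"x": 0.1, "y": 0, "z": 0, "roll": 0}, {"x": 0.1, "y": 0, "z": 0, "roll": 0}, {"x": 0, "y": 0, "z": 0, "roll": 0}]'

```text
clock: 7.7
tool_pos: [0.4354, 0.0709, 0.0568]
orientation: [180.0, 0.0, -19.2]
force: [-0.6, 1.1, -0.1]
opening: 0.0601
```

```bash
python3 look.py
```

```text
rolls [-144.2   -5.5   56.8] rpy [ 1.7999e+02  1.0000e-02 -1.9190e+01] t 7.7 F_rolls [-1.   0.8 -0.1] M [-0.01 -0.04 -0.  ] 0.060050830421994675
```

Emit:
jog_arm --commands '[{"x": 0.1, "y": 0, "z": 0, "roll": 0}, {"x": 0.1, "y": 0, "z": 0, "roll": 0}, {"x": 0.1, "y": 0, "z": 0, "roll": 0}, {"x": 0, "y": 0, "z": 0, "roll": 0}]'

```text
clock: 8.1
tool_pos: [0.4383, 0.07, 0.057]
orientation: [180.0, -0.0, -19.2]
force: [-0.1, -0.2, 0.7]
opening: 0.0601
```

```bash
python3 look.py
```

```text
rolls [-141.2   -5.4   57. ] rpy [180.    -0.   -19.18] t 8.1 F_rolls [-0.  -0.3  0.7] M [-0.02 -0.02 -0.02] 0.06006467481660987
```

Emit:
jog_arm --commands '[{"x": 0.1, "y": 0, "z": 0, "roll": 0}, {"x": 0.1, "y": 0, "z": 0, "roll": 0}, {"x": 0.1, "y": 0, "z": 0, "roll": 0}, {"x": 0, "y": 0, "z": 0, "roll": 0}]'

```text
clock: 8.5
tool_pos: [0.4412, 0.069, 0.0569]
orientation: [180.0, -0.0, -19.2]
force: [-0.0, 0.4, -0.7]
opening: 0.0601
```

```bash
python3 look.py
```

```text
rolls [-138.2   -5.4   56.9] rpy [180.    -0.   -19.19] t 8.5 F_rolls [-0.2  0.4 -0.7] M [-0.03 -0.03  0.02] 0.060096701602020866
```

Emit:
jog_arm --commands '[{"x": 0.1, "y": 0, "z": 0, "roll": 0}, {"x": 0.1, "y": 0, "z": 0, "roll": 0}, {"x": 0.1, "y": 0, "z": 0, "roll": 0}, {"x": 0, "y": 0, "z": 0, "roll": 0}]'

```text
clock: 8.9
tool_pos: [0.444, 0.068, 0.057]
orientation: [180.0, -0.0, -19.2]
force: [0.9, -0.2, 0.6]
opening: 0.0599
```

```bash
python3 look.py l4
```

```text
rolls [-135.2   -5.4   57. ] rpy [180.    -0.   -19.19] t 8.9 F_rolls [0.9 0.1 0.6] M [-0.   -0.01 -0.01] 0.05986812740003229
```

View pics/l4.png

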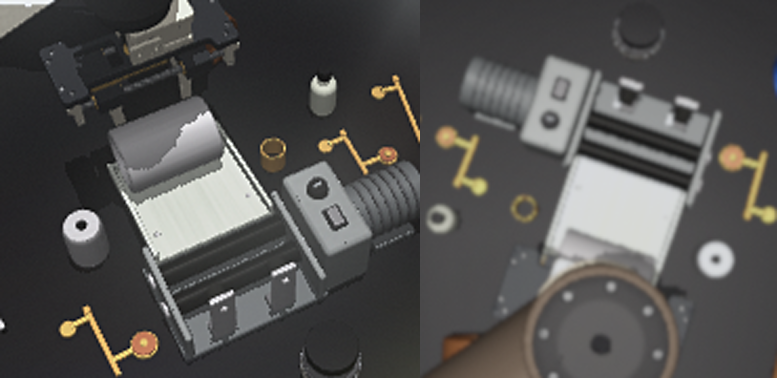

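```bash
python3 - <<'E'
from g import *
s=ctrl.snapshot("scene"); o=ctrl.get_obs()
x0,y0,x1,y1=145,115,245,190;k=8
c=s["image"][y0:y1,x0:x1,::-1].astype(np.float32)
c=255*np.clip(c/140,0,1)**.5
im=cv2.resize(c.astype(np.uint8),None,fx=k,fy=k,interpolation=cv2.INTER_NEAREST)
cv2.imwrite("pics/f2a.png",im)
Rm=R.from_euler('xyz',o["orientation"],degrees=True).as_matrix()
for y in(-51,-30,30,51):
  for x in(-9.5,9.5):
    u=(proj(s,o["tool_pos"]+Rm@(np.array([x,y,0])/1e3))-[x0,y0]+.5)*k; print(x,y,u)
    cv2.circle(im,tuple(int(a) for a in u),3,(0,0,255) if x>0 else (0,255,0),-1)
cv2.imwrite("pics/f2.png",im)
E
```

```text
-9.5 -51 [605.0395121  414.87716802]
9.5 -51 [631.0817838  459.79179915]
-9.5 -30 [541.82485222 440.40032312]
9.5 -30 [567.44404761 485.73474888]
-9.5 30 [358.06885251 514.5924945 ]
9.5 30 [382.43084593 561.15836509]
-9.5 51 [292.63010236 541.01363434]
9.5 51 [316.53454403 588.02205557]
```

View pics/f2.png

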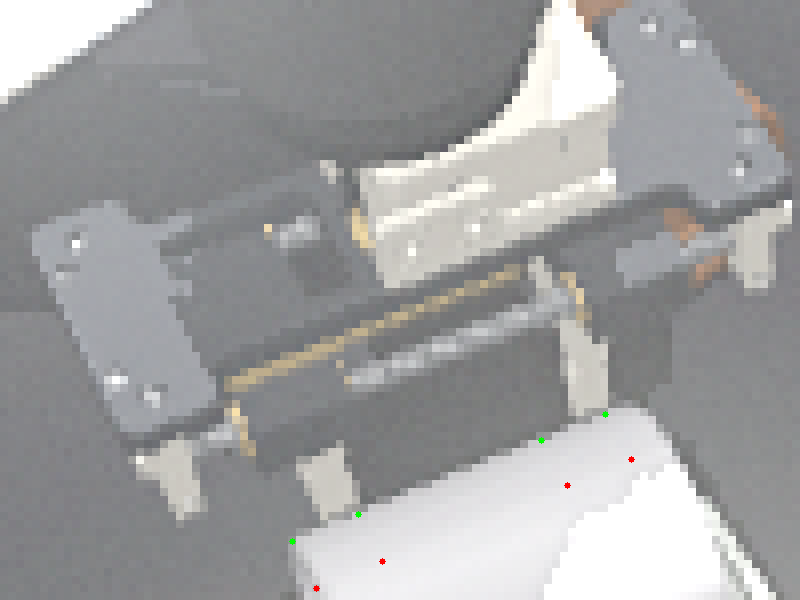

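```bash
python3 - <<'E'
from g import *
import pickle
s=ctrl.snapshot("scene")
P=W(q,(-154,-4.8,53.8)); Rm=R.from_euler('xyz',[180,0,-19.13],degrees=True).as_matrix()
for uv in((140+265/6-.5,110+387/6-.5),(140+455/6-.5,110+313/6-.5),(140+155/6,110+385/6),(140+580/6,110+217/6)):
  for dz in(0,10,20,30,40,50,60):
    w=at_z(s,uv,P[2]+dz/1e3); print(np.round(uv,1),dz,np.round(Rm.T@(w-P)*1e3,1))
E
```

```text
[183.7 174. ] 0 [-12.6  36.8   0. ]
[183.7 174. ] 10 [ -5.2  38.2 -10. ]
[183.7 174. ] 20 [  2.2  39.7 -20. ]
[183.7 174. ] 30 [  9.6  41.2 -30. ]
[183.7 174. ] 40 [ 17.   42.7 -40. ]
[183.7 174. ] 50 [ 24.4  44.2 -50. ]
[183.7 174. ] 60 [ 31.7  45.6 -60. ]
[215.3 161.7] 0 [-11.5 -46.6   0. ]
[215.3 161.7] 10 [ -4.2 -44.2 -10. ]
[215.3 161.7] 20 [  3.2 -41.8 -20. ]
[215.3 161.7] 30 [ 10.6 -39.4 -30. ]
[215.3 161.7] 40 [ 17.9 -37.  -40. ]
[215.3 161.7] 50 [ 25.3 -34.6 -50. ]
[215.3 161.7] 60 [ 32.7 -32.2 -60. ]
[165.8 174.2] 0 [-31.9  75.3   0. ]
[165.8 174.2] 10 [-24.3  76.4 -10. ]
[165.8 174.2] 20 [-16.7  77.4 -20. ]
[165.8 174.2] 30 [ -9.2  78.5 -30. ]
[165.8 174.2] 40 [ -1.6  79.6 -40. ]
[165.8 174.2] 50 [  6.   80.6 -50. ]
[165.8 174.2] 60 [ 13.6  81.7 -60. ]
[236.7 146.2] 0 [ -31.6 -114.3    0. ]
[236.7 146.2] 10 [ -24.  -111.2  -10. ]
[236.7 146.2] 20 [ -16.4 -108.   -20. ]
[236.7 146.2] 30 [  -8.8 -104.9  -30. ]
[236.7 146.2] 40 [  -1.2 -101.8  -40. ]
[236.7 146.2] 50 [  6.4 -98.6 -50. ]
[236.7 146.2] 60 [ 14.  -95.5 -60. ]
```

The data fit a finger whose wide upper part ends about 28 mm above the tip. Its corner touched the drum's upper back at about 30° elevation. I raise the tip to about 62 mm so that only the tips reach the drum, then push on.

Emit:
jog_arm --commands '[{"x": 0, "y": 0, "z": -0.25, "roll": 0}, {"x": 0, "y": 0, "z": -0.25, "roll": 0}, {"x": 0.1, "y": 0, "z": 0, "roll": 0}, {"x": 0.1, "y": 0, "z": 0, "roll": 0}, {"x": 0.1, "y": 0, "z": 0, "roll": 0}, {"x": 0, "y": 0, "z": 0, "roll": 0}]'

```text
clock: 9.7
tool_pos: [0.4468, 0.067, 0.0619]
orientation: [180.0, 0.0, -19.2]
force: [0.2, -0.0, -0.8]
opening: 0.0598
```

```bash
python3 look.py
```

```text
rolls [-132.2   -5.4   61.9] rpy [180.     0.   -19.19] t 9.7 F_rolls [ 0.1  0.  -0.8] M [-0.04 -0.    0.02] 0.05975017889235716
```

Emit:
jog_arm --commands '[{"x": 0.1, "y": 0, "z": 0, "roll": 0}, {"x": 0.1, "y": 0, "z": 0, "roll": 0}, {"x": 0.1, "y": 0, "z": 0, "roll": 0}, {"x": 0, "y": 0, "z": 0, "roll": 0}]'

```text
clock: 10.1
tool_pos: [0.4497, 0.0661, 0.0619]
orientation: [180.0, 0.0, -19.2]
force: [0.5, -0.0, 0.5]
opening: 0.0599
```

```bash
python3 look.py l5
```

```text
rolls [-129.2   -5.4   61.9] rpy [180.     0.   -19.18] t 10.1 F_rolls [0.5 0.1 0.5] M [ 0.05  0.01 -0.04] 0.05989583081706032
```

View pics/l5.png

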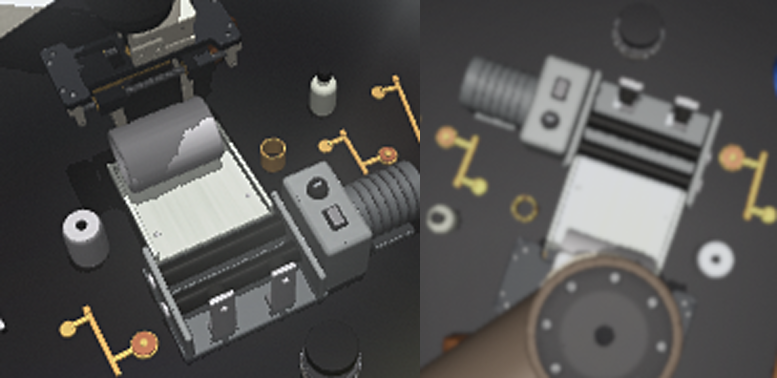

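No contact yet with the TCP 7 mm "inside" the drum's rear, and the image shows the fingers ending about 27 mm above the reported TCP. I back off and check that offset against the image before going lower.

Emit:
jog_arm --commands '[{"x": -1.0, "y": 0, "z": 0, "roll": 0}, {"x": -1.2, "y": 0, "z": 0, "roll": 0}, {"x": -1.3, "y": 0, "z": 0, "roll": 0}, {"x": 0, "y": 0, "z": 0, "roll": 0}]'

```text
clock: 10.6
tool_pos: [0.4145, 0.0777, 0.062]
orientation: [-180.0, 0.0, -19.1]
force: [-0.4, -0.7, -0.1]
opening: 0.0604
```

```bash
python3 look.py; python3 - <<'E'
from g import *
print(ctrl.tcp_to_grasp,[a for a in dir(ctrl) if a[0]!='_'])
s=ctrl.snapshot("scene"); o=ctrl.get_obs()
x0,y0,x1,y1=140,110,240,185;k=8
c=s["image"][y0:y1,x0:x1,::-1].astype(np.float32)
c=255*np.clip(c/120,0,1)**.45
im=cv2.resize(c.astype(np.uint8),None,fx=k,fy=k,interpolation=cv2.INTER_CUBIC)
Rm=R.from_euler('xyz',o["orientation"],degrees=True).as_matrix()
for y in(-51,-30,30,51):
  for x in(-9.5,9.5):
   for z,col in((0,(0,0,255)),(-27,(0,255,0))):
    u=(proj(s,o["tool_pos"]+Rm@(np.array([x,y,z])/1e3))-[x0,y0]+.5)*k
    cv2.circle(im,tuple(int(a) for a in u),3,col,-1)
cv2.imwrite("pics/f3.png",im)
E
```

```text
rolls [-166.2   -5.9   62. ] rpy [-1.800e+02  2.000e-02 -1.913e+01] t 10.6 F_rolls [-0.1 -0.8 -0.1] M [-0.03 -0.04  0.01] 0.060397636944539465
0.0188 ['PlanningError', 'close_job', 'get_obs', 'regions_of', 'search_frame', 'snapshot', 'tcp_to_grasp']
```

View pics/f3.png

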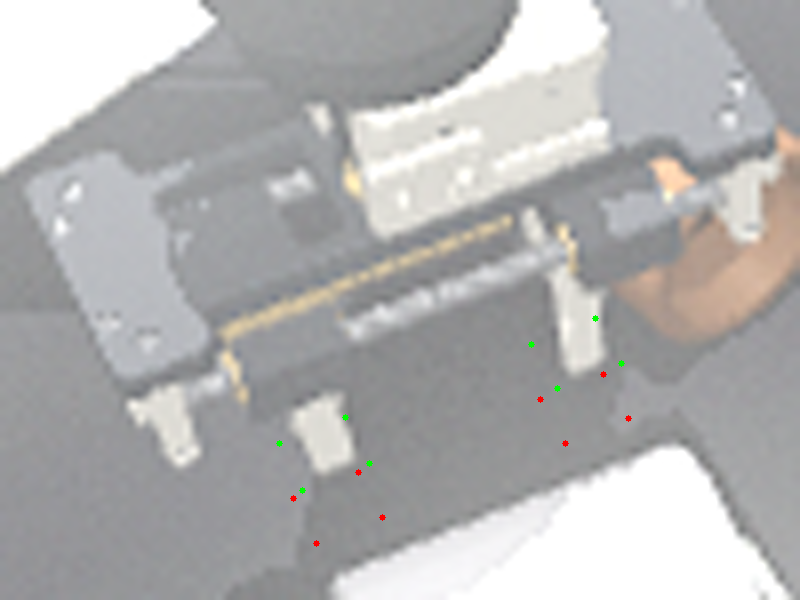

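```bash
python3 - <<'E'
from g import *
from scipy.optimize import brentq
s=ctrl.snapshot("scene"); o=ctrl.get_obs(); P=np.array(o["tool_pos"]); Rm=R.from_euler('xyz',o["orientation"],degrees=True).as_matrix()
def tp(a,dz):
    uv=(140+a[0]/8-.5,110+a[1]/8-.5); return Rm.T@(at_z(s,uv,P[2]+dz/1e3)-P)*1e3
for nm,a,b in(("finger tip",(328,473),(580,374)),("stub bottom",(182,468),(747,242)),("block low corner",(255,413),(683,258)),("plate corner front",(128,385),(700,150)),("fingertop",(305,400),(565,275))):
    f=lambda d: tp(a,d)[1]+tp(b,d)[1]
    try: d=brentq(f,-60,200); print(nm,round(d,1),np.round(tp(a,d),1),np.round(tp(b,d),1))
    except Exception as e: print(nm,e,[np.round(tp(x,66),1) for x in(a,b)])
E
```

```text
finger tip 15.2 [ -2.5  40.8 -15.2] [ -2.  -40.8 -15.1]
stub bottom 84.4 [ 30.1  85.9 -84.5] [ 28.8 -85.9 -84.3]
block low corner 98.5 [ 32.7  63.1 -98.5] [ 36.9 -63.1 -98.4]
plate corner front 83.3 [ -4.9  89.  -83.3] [ -9.8 -89.  -83.2]
fingertop 53.8 [ -0.5  42.6 -53.8] [ -8.5 -42.6 -53.8]
```

Image and contact history agree: everything on the tool sits about 28 mm higher than the reported z. I go down to a reported z of about 20 mm, so the real tip is about 48 mm, and approach while watching the force.

Emit:
jog_arm --commands '[{"x": 0.2, "y": 0, "z": 1.0, "roll": 0}, {"x": 0.2, "y": 0, "z": 1.0, "roll": 0}, {"x": 0.2, "y": 0, "z": 1.0, "roll": 0}, {"x": 0, "y": 0, "z": 0.6, "roll": 0}, {"x": 0, "y": 0, "z": 0.6, "roll": 0}, {"x": 0, "y": 0, "z": 0, "roll": 0}]'

```text
clock: 11.3
tool_pos: [0.4216, 0.0751, 0.0189]
orientation: [179.9, 0.1, -19.2]
force: [-0.9, 0.4, -1.1]
opening: 0.0601
```

```bash
python3 look.py; python3 - <<'E'
from g import *
s=ctrl.snapshot("scene"); o=ctrl.get_obs()
x0,y0,x1,y1=140,115,240,190;k=8
c=s["image"][y0:y1,x0:x1,::-1].astype(np.float32)
c=255*np.clip(c/120,0,1)**.45
im=cv2.resize(c.astype(np.uint8),None,fx=k,fy=k,interpolation=cv2.INTER_CUBIC)
Rm=R.from_euler('xyz',o["orientation"],degrees=True).as_matrix()
for y in(-51,-30,30,51):
   for z,col in((0,(0,0,255)),(-28,(0,255,0))):
    u=(proj(s,o["tool_pos"]+Rm@(np.array([9.5,y,z])/1e3))-[x0,y0]+.5)*k
    cv2.circle(im,tuple(int(a) for a in u),3,col,-1)
cv2.imwrite("pics/f4.png",im)
E
```

```text
rolls [-158.7   -6.1   18.9] rpy [ 1.799e+02  7.000e-02 -1.920e+01] t 11.3 F_rolls [-1.   0.1 -1.1] M [-0.07 -0.04 -0.03] 0.060143510260795036
```

View pics/f4.png

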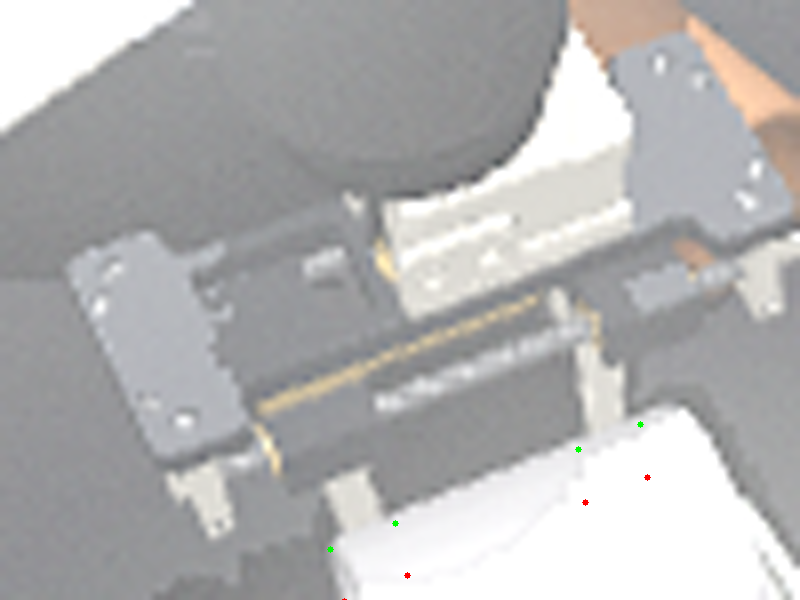

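Emit:
jog_arm --commands '[{"x": 0.2, "y": 0, "z": 0, "roll": 0}, {"x": 0.2, "y": 0, "z": 0, "roll": 0}, {"x": 0.2, "y": 0, "z": 0, "roll": 0}, {"x": 0.1, "y": 0, "z": 0, "roll": 0}, {"x": 0.1, "y": 0, "z": 0, "roll": 0}, {"x": 0.1, "y": 0, "z": 0, "roll": 0}, {"x": 0.1, "y": 0, "z": 0, "roll": 0}, {"x": 0.1, "y": 0, "z": 0, "roll": 0}]'

```text
clock: 12.15
tool_pos: [0.4319, 0.0718, 0.0198]
orientation: [180.0, 0.1, -19.2]
force: [-5.0, 1.0, 1.9]
opening: 0.0595
```

```bash
python3 look.py
```

```text
rolls [-147.8   -5.9   19.8] rpy [ 1.7996e+02  6.0000e-02 -1.9210e+01] t 12.15 F_rolls [-5.1 -0.7  1.9] M [ 0.55  1.42 -0.07] 0.059549108328906177
```

Proper contact: about 5 N horizontal with only friction upward, at the predicted drum rear. I now push up the slope slowly.

Emit:
jog_arm --commands '[{"x": 0.12, "y": 0, "z": -0.02, "roll": 0}, {"x": 0.12, "y": 0, "z": -0.02, "roll": 0}, {"x": 0.12, "y": 0, "z": -0.02, "roll": 0}, {"x": 0.12, "y": 0, "z": -0.02, "roll": 0}, {"x": 0.12, "y": 0, "z": -0.02, "roll": 0}, {"x": 0.12, "y": 0, "z": -0.02, "roll": 0}]'

```text
clock: 12.75
tool_pos: [0.4394, 0.0696, 0.0212]
orientation: [180.0, 0.0, -19.2]
force: [-4.0, 1.0, 1.7]
opening: 0.0598
```

```bash
python3 look.py l6
```

```text
rolls [-140.    -5.4   21.2] rpy [180.     0.   -19.19] t 12.75 F_rolls [-4.1 -0.4  1.7] M [ 0.4   1.49 -0.14] 0.05982827802969523
```

View pics/l6.png

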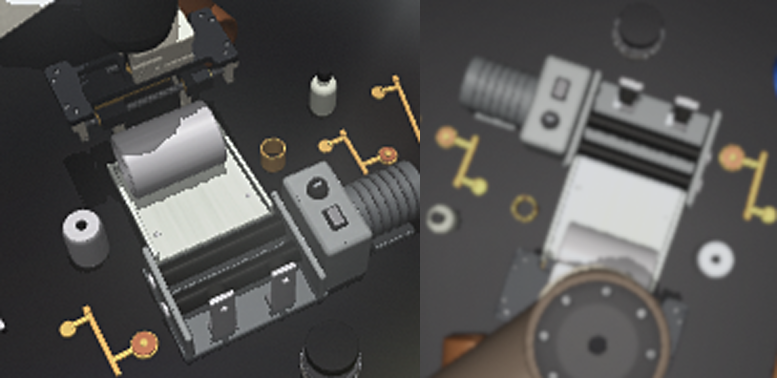

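Emit:
jog_arm --commands '[{"x": 0.15, "y": 0, "z": -0.03, "roll": 0}, {"x": 0.15, "y": 0, "z": -0.03, "roll": 0}, {"x": 0.15, "y": 0, "z": -0.03, "roll": 0}, {"x": 0.15, "y": 0, "z": -0.03, "roll": 0}, {"x": 0.15, "y": 0, "z": -0.03, "roll": 0}, {"x": 0.15, "y": 0, "z": -0.03, "roll": 0}, {"x": 0.15, "y": 0, "z": -0.03, "roll": 0}, {"x": 0.15, "y": 0, "z": -0.03, "roll": 0}, {"x": 0.15, "y": 0, "z": -0.03, "roll": 0}, {"x": 0.15, "y": 0, "z": -0.03, "roll": 0}, {"x": 0.15, "y": 0, "z": -0.03, "roll": 0}, {"x": 0.15, "y": 0, "z": -0.03, "roll": 0}]'

```text
clock: 14.05
tool_pos: [0.4565, 0.0637, 0.0248]
orientation: [180.0, 0.0, -19.2]
force: [-3.8, 1.5, 2.4]
opening: 0.0602
```

```bash
python3 look.py l7
```

```text
rolls [-122.    -5.4   24.8] rpy [180.     0.   -19.18] t 14.05 F_rolls [-4.1  0.2  2.4] M [ 0.45  1.51 -0.07] 0.06022039857001117
```

View pics/l7.png

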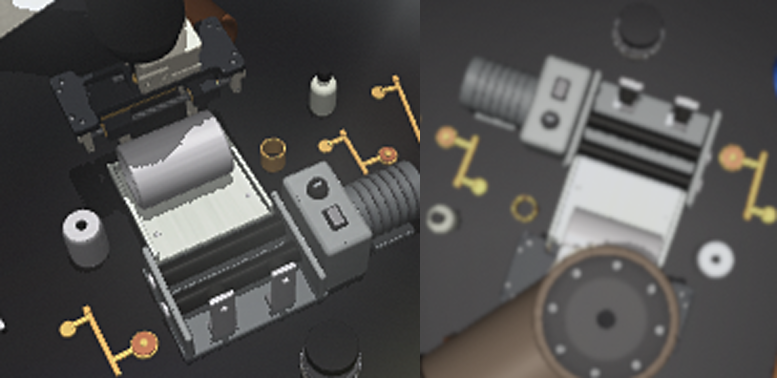

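The drum is rolling up squarely with the fingers behind it, at a steady force of about 4 N.

Emit:
jog_arm --commands '[{"x": 0.18, "y": 0, "z": -0.03, "roll": 0}, {"x": 0.18, "y": 0, "z": -0.03, "roll": 0}, {"x": 0.18, "y": 0, "z": -0.03, "roll": 0}, {"x": 0.18, "y": 0, "z": -0.03, "roll": 0}, {"x": 0.18, "y": 0, "z": -0.03, "roll": 0}, {"x": 0.18, "y": 0, "z": -0.03, "roll": 0}, {"x": 0.18, "y": 0, "z": -0.03, "roll": 0}, {"x": 0.18, "y": 0, "z": -0.03, "roll": 0}, {"x": 0.18, "y": 0, "z": -0.03, "roll": 0}, {"x": 0.18, "y": 0, "z": -0.03, "roll": 0}, {"x": 0.18, "y": 0, "z": -0.03, "roll": 0}, {"x": 0.18, "y": 0, "z": -0.03, "roll": 0}]'

```text
clock: 15.35
tool_pos: [0.4769, 0.0566, 0.0284]
orientation: [180.0, 0.0, -19.2]
force: [-3.7, 0.7, 2.3]
opening: 0.0598
```

Emit:
jog_arm --commands '[{"x": 0.18, "y": 0, "z": -0.03, "roll": 0}, {"x": 0.18, "y": 0, "z": -0.03, "roll": 0}, {"x": 0.18, "y": 0, "z": -0.03, "roll": 0}, {"x": 0.18, "y": 0, "z": -0.03, "roll": 0}, {"x": 0.18, "y": 0, "z": -0.03, "roll": 0}, {"x": 0.18, "y": 0, "z": -0.03, "roll": 0}, {"x": 0.18, "y": 0, "z": -0.03, "roll": 0}, {"x": 0.18, "y": 0, "z": -0.03, "roll": 0}, {"x": 0.18, "y": 0, "z": -0.03, "roll": 0}, {"x": 0.18, "y": 0, "z": -0.03, "roll": 0}, {"x": 0.18, "y": 0, "z": -0.03, "roll": 0}, {"x": 0.18, "y": 0, "z": -0.03, "roll": 0}]'

```text
clock: 16.55
tool_pos: [0.4973, 0.0495, 0.032]
orientation: [-180.0, -0.0, -19.2]
force: [-4.5, 1.3, 2.1]
opening: 0.0598
```

```bash
python3 look.py l8
```

```text
rolls [-78.7  -5.4  32. ] rpy [-180.     -0.    -19.18] t 16.55 F_rolls [-4.7 -0.2  2.1] M [ 0.47  1.46 -0.09] 0.05983107968609168
```

View pics/l8.png

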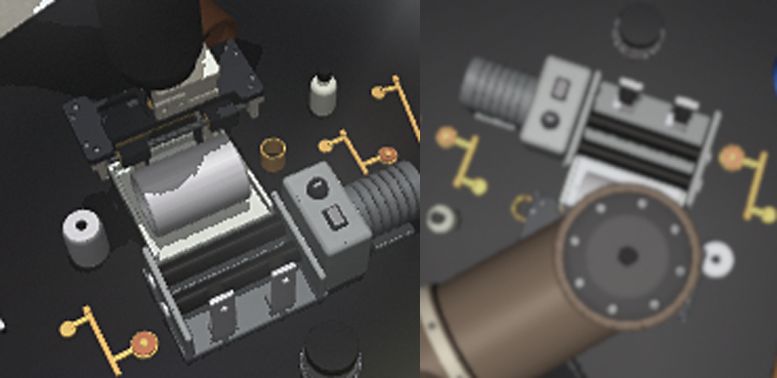

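Emit:
jog_arm --commands '[{"x": 0.18, "y": 0, "z": -0.03, "roll": 0}, {"x": 0.18, "y": 0, "z": -0.03, "roll": 0}, {"x": 0.18, "y": 0, "z": -0.03, "roll": 0}, {"x": 0.18, "y": 0, "z": -0.03, "roll": 0}, {"x": 0.18, "y": 0, "z": -0.03, "roll": 0}, {"x": 0.18, "y": 0, "z": -0.03, "roll": 0}, {"x": 0.18, "y": 0, "z": -0.03, "roll": 0}, {"x": 0.18, "y": 0, "z": -0.03, "roll": 0}, {"x": 0.18, "y": 0, "z": -0.03, "roll": 0}, {"x": 0.18, "y": 0, "z": -0.03, "roll": 0}, {"x": 0.18, "y": 0, "z": -0.03, "roll": 0}, {"x": 0.18, "y": 0, "z": -0.03, "roll": 0}]'

```text
clock: 17.85
tool_pos: [0.5177, 0.0424, 0.0356]
orientation: [180.0, -0.0, -19.2]
force: [-4.6, 0.6, 2.2]
opening: 0.0596
```

Emit:
jog_arm --commands '[{"x": 0.18, "y": 0, "z": -0.03, "roll": 0}, {"x": 0.18, "y": 0, "z": -0.03, "roll": 0}, {"x": 0.18, "y": 0, "z": -0.03, "roll": 0}, {"x": 0.18, "y": 0, "z": -0.03, "roll": 0}, {"x": 0.18, "y": 0, "z": -0.03, "roll": 0}, {"x": 0.18, "y": 0, "z": -0.03, "roll": 0}, {"x": 0.18, "y": 0, "z": -0.03, "roll": 0}, {"x": 0.18, "y": 0, "z": -0.03, "roll": 0}]'

```text
clock: 18.65
tool_pos: [0.5313, 0.0376, 0.038]
orientation: [180.0, -0.0, -19.2]
force: [-4.9, 1.6, 2.6]
opening: 0.0596
```

```bash
python3 look.py l9
```

```text
rolls [-42.7  -5.4  38. ] rpy [180.    -0.   -19.18] t 18.65 F_rolls [-5.1 -0.1  2.6] M [ 0.41  1.42 -0.11] 0.05961157790315463
```

View pics/l9.png

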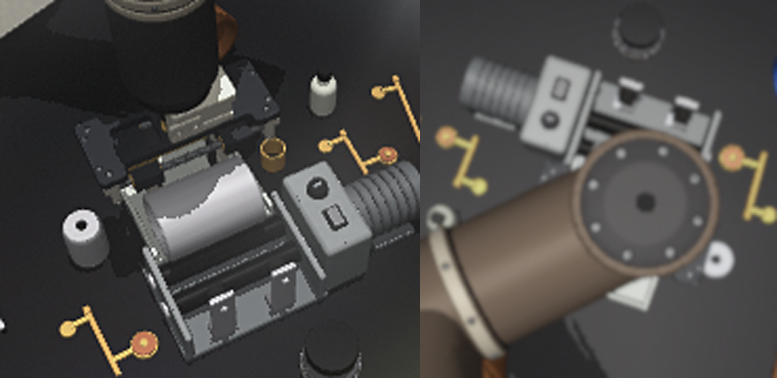

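Emit:
jog_arm --commands '[{"x": 0.18, "y": 0, "z": -0.03, "roll": 0}, {"x": 0.18, "y": 0, "z": -0.03, "roll": 0}, {"x": 0.18, "y": 0, "z": -0.03, "roll": 0}, {"x": 0.18, "y": 0, "z": -0.03, "roll": 0}, {"x": 0.18, "y": 0, "z": -0.03, "roll": 0}, {"x": 0.18, "y": 0, "z": -0.03, "roll": 0}, {"x": 0.15, "y": 0, "z": -0.03, "roll": 0}, {"x": 0.15, "y": 0, "z": -0.03, "roll": 0}, {"x": 0.15, "y": 0, "z": -0.03, "roll": 0}, {"x": 0.15, "y": 0, "z": -0.03, "roll": 0}, {"x": 0.15, "y": 0, "z": -0.03, "roll": 0}, {"x": 0.15, "y": 0, "z": -0.03, "roll": 0}]'

```text
clock: 19.95
tool_pos: [0.5483, 0.0312, 0.0412]
orientation: [179.9, 0.1, -19.2]
force: [-6.9, 2.6, 3.9]
opening: 0.0601
```

Emit:
jog_arm --commands '[{"x": 0.1, "y": 0, "z": -0.02, "roll": 0}, {"x": 0.1, "y": 0, "z": -0.02, "roll": 0}, {"x": 0.1, "y": 0, "z": -0.02, "roll": 0}, {"x": 0.1, "y": 0, "z": -0.02, "roll": 0}, {"x": 0.1, "y": 0, "z": -0.02, "roll": 0}, {"x": 0.1, "y": 0, "z": -0.02, "roll": 0}]'

```text
clock: 20.55
tool_pos: [0.5557, 0.0292, 0.0428]
orientation: [-180.0, -0.0, -19.2]
force: [-2.8, 0.2, 0.6]
opening: 0.0604
```

```bash
python3 look.py l10
```

```text
rolls [-16.9  -5.4  42.8] rpy [-1.800e+02 -1.000e-02 -1.917e+01] t 20.55 F_rolls [-2.7 -0.7  0.6] M [ 0.19  0.87 -0.05] 0.060355005854335224
```

View pics/l10.png

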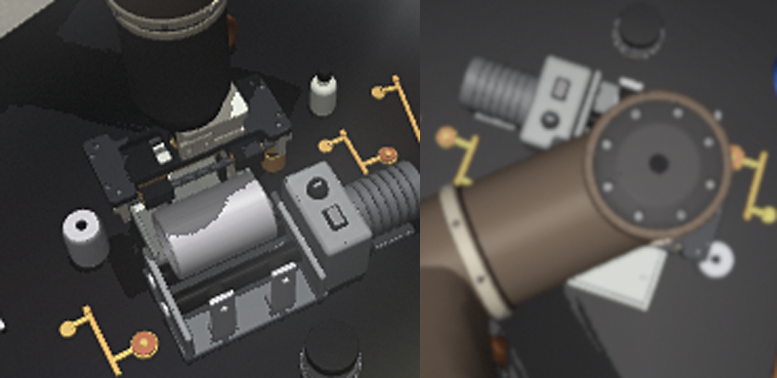

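Drum nearly over the front roller, force falling. I creep on.

Emit:
jog_arm --commands '[{"x": 0.08, "y": 0, "z": 0, "roll": 0}, {"x": 0.08, "y": 0, "z": 0, "roll": 0}, {"x": 0.08, "y": 0, "z": 0, "roll": 0}, {"x": 0.08, "y": 0, "z": 0, "roll": 0}, {"x": 0.08, "y": 0, "z": 0, "roll": 0}, {"x": 0.08, "y": 0, "z": 0, "roll": 0}, {"x": 0.08, "y": 0, "z": 0, "roll": 0}, {"x": 0.08, "y": 0, "z": 0, "roll": 0}]'

```text
clock: 21.45
tool_pos: [0.5619, 0.0271, 0.0428]
orientation: [-180.0, -0.0, -19.2]
force: [0.0, -0.6, 0.2]
opening: 0.0595
```

```bash
python3 look.py l11
```

```text
rolls [-10.4  -5.3  42.8] rpy [-1.7999e+02 -2.0000e-02 -1.9180e+01] t 21.45 F_rolls [ 0.2 -0.5  0.2] M [ 0.    0.04 -0.02] 0.05948010700356993
```

View pics/l11.png

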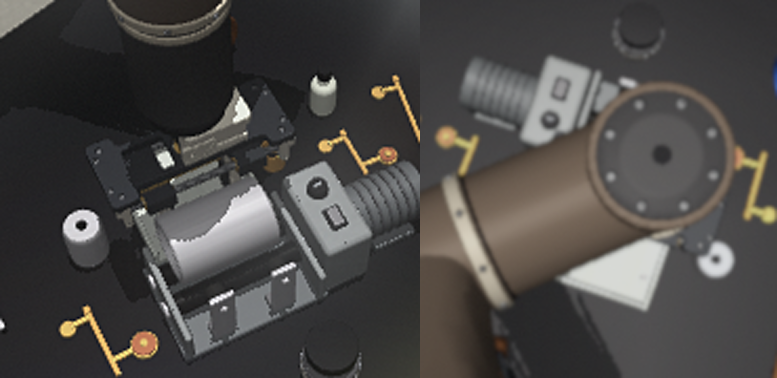

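```bash
cat > chk.py <<'E'
from g import *
import sys
s=ctrl.snapshot("scene"); x0,y0,x1,y1=180,160,290,290;k=4.6
t=np.linspace(0,2*np.pi,40); o=[]
for c in((38,79),(56,76)):
    im=cv2.resize(s["image"][y0:y1,x0:x1,::-1],None,fx=k,fy=k,interpolation=cv2.INTER_CUBIC)
    for y in(-60.5,49.5):
        z=np.array([(proj(s,W(q,(c[0]+38*np.cos(a),y,c[1]+38*np.sin(a))))-[x0,y0]+.5)*k for a in t]).astype(int)
        cv2.polylines(im,[z.reshape(-1,1,2)],False,(0,0,255),1)
    o.append(im)
im=np.hstack(o); f=min(1,790/im.shape[1]); cv2.imwrite(f"pics/{sys.argv[1]}.png",cv2.resize(im,None,fx=f,fy=f))
E
python3 chk.py c1
```

View pics/c1.png

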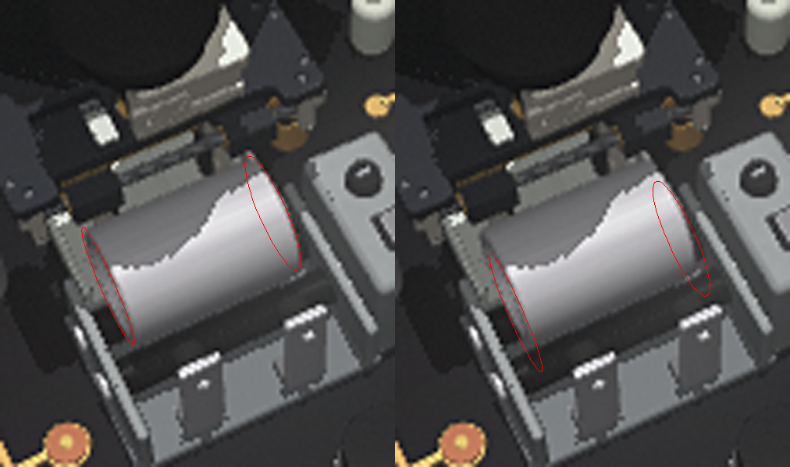

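The drum is balanced right at the top of the front roller (left overlay), not yet seated. I keep pushing.

Emit:
jog_arm --commands '[{"x": 0.08, "y": 0, "z": 0, "roll": 0}, {"x": 0.08, "y": 0, "z": 0, "roll": 0}, {"x": 0.08, "y": 0, "z": 0, "roll": 0}, {"x": 0.08, "y": 0, "z": 0, "roll": 0}, {"x": 0.08, "y": 0, "z": 0, "roll": 0}, {"x": 0.08, "y": 0, "z": 0, "roll": 0}, {"x": 0, "y": 0, "z": 0, "roll": 0}, {"x": 0, "y": 0, "z": 0, "roll": 0}, {"x": 0, "y": 0, "z": 0, "roll": 0}]'

```text
clock: 22.5
tool_pos: [0.5661, 0.0255, 0.0428]
orientation: [180.0, 0.0, -19.2]
force: [0.5, -0.6, 0.3]
opening: 0.0594
```

```bash
python3 look.py; python3 chk.py c2
```

```text
rolls [-5.9 -5.4 42.8] rpy [180.     0.   -19.18] t 22.5 F_rolls [ 0.7 -0.4  0.3] M [0.05 0.04 0.02] 0.05944799492767347
```

View pics/c2.png

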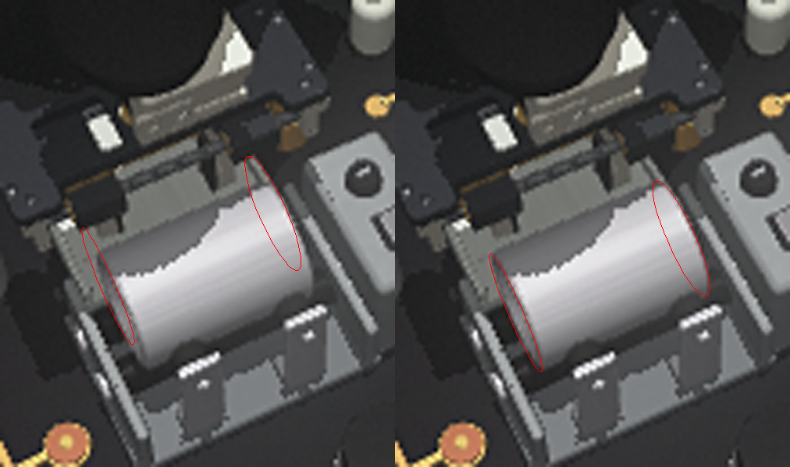

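The drum has dropped into the seat (right overlay matches). I retreat back and up.

Emit:
jog_arm --commands '[{"x": -0.5, "y": 0, "z": 0, "roll": 0}, {"x": -1.0, "y": 0, "z": 0, "roll": 0}, {"x": -1.5, "y": 0, "z": 0, "roll": 0}, {"x": -1.0, "y": 0, "z": -1.0, "roll": 0}, {"x": 0, "y": 0, "z": -2.0, "roll": 0}, {"x": 0, "y": 0, "z": -2.5, "roll": 0}, {"x": 0, "y": 0, "z": -2.5, "roll": 0}, {"x": -2.0, "y": 0, "z": -2.0, "roll": 0}, {"x": -2.5, "y": 0, "z": -1.0, "roll": 0}, {"x": -2.5, "y": 0, "z": 0, "roll": 0}, {"x": 0, "y": 0, "z": 0, "roll": 0}, {"x": 0, "y": 0, "z": 0, "roll": 0}]'

```text
clock: 23.75
tool_pos: [0.462, 0.0621, 0.1539]
orientation: [-179.9, -0.1, -19.1]
force: [0.8, 0.2, 0.9]
opening: 0.0596
```

```bash
python3 look.py l12; python3 chk.py c3
```

```text
rolls [-116.3   -5.1  153.9] rpy [-1.7991e+02 -8.0000e-02 -1.9090e+01] t 23.75 F_rolls [0.7 0.5 0.9] M [0.01 0.02 0.04] 0.05964990860428391
```

View pics/l12.png

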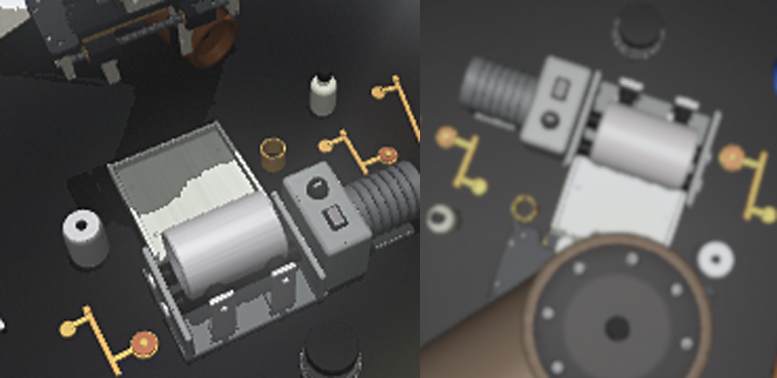

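View pics/c3.png

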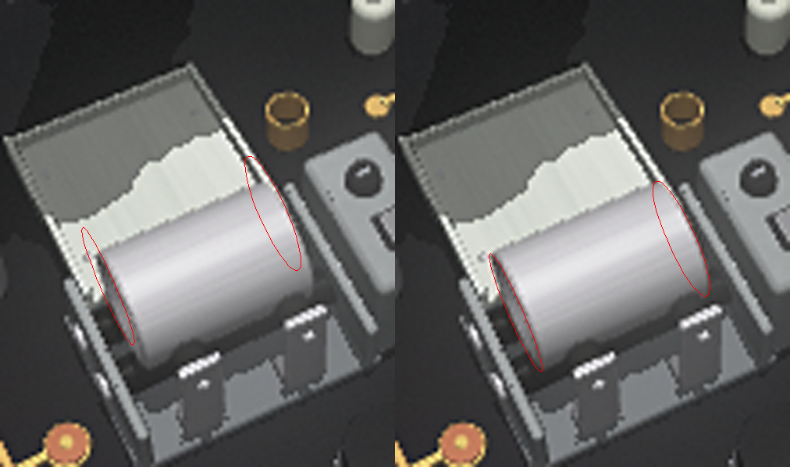

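The drum lies at rest on both rollers in front of the bumpers. The bystanders sit at the same pixels as before and the arm is clear.

```bash
python3 -c "
from plant import ctrl
print(ctrl.close_job())"
```

```text
the job is handed in; nothing more can be done
None
```

The steel drum is seated on the two black rollers in front of the bumpers, and the job was handed in at about 24 s of the 42 s allowed. I pushed it up the ramp with both fingertips at about 12–18 mm/s, with around 4–5 N and a peak reading near 8 N. It did not roll back or get lifted.

**Last checks:** after the arm had moved back and up, the drum's outline matched the computed seat position and was the same as before the retreat. The force on the tool was about zero. The small drum, brass tube, jar, oil bottle and visible keys looked unmoved. The screwdriver and the blue drum were outside those last views, and the arm never went near them.

**What disagreed:**
- **Fingertip height:** the fingers' lower end stood about 28 mm higher than the reported TCP, both in the images and by contact. Because of this, the first approach pressed on the drum's upper back with about 13 N while it sat against the lip. It did not move. I backed off and corrected the height before pushing.
- **Sideways position:** the drum started about 5 mm to the −y side of centre by my fit and stayed there, so it is seated about that far off along the rollers, clear of the bearing plates.

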